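# Refit the counter drawer

## Task

Lift the spirit level out of the way and lay it flat on the middle of the little drawer unit's roof. Then take the loose drawer out from under the overhanging board, set it down on the counter at the unit's mouth, take it again by its pull and push it along its centre line until it is fully home with its front flush, without forcing it if it wedges. Leave the other things where they stand.

Things in the scene. Friction and masses are not known exactly. Their poses are not given: they have to be found in the camera images.
- unit_mouth (a point): Small light-wood drawer unit fixed to the counter, 185 deep, 144 wide, 64 mm high, one empty bay. The point: middle of the bay's mouth, at counter level; x points horizontally into the bay along its centre line, z up. Mouth 114 wide, chamfered to 122; bay 52 high under the roof, 170 mm deep to its back stop, no floor: the drawer slides on the counter. Inside, teeth on both sides leave 117 mm.
- unit_top (a point): Centre of the drawer unit's flat roof (185 x 144 mm), on its upper face, 64 mm above the counter; axes as unit_mouth, which lies 92.5 mm towards -x.
- drawer_c (a point): Loose shallow open drawer, white, 0.32 to 0.52 kg. Its centre, 24 mm above its underside; x towards its nose, z up. Box 170 long: nose at +85, outer face of the front panel at -85 mm. Home: this point 85 mm inside the mouth, nose at the back stop, panel flush. Front panel 110 wide, 47 mm high; side walls 104 over all, 37 mm high; underside 24 mm below.
- drawer_nose (a point): Middle of the drawer's nose, the end that goes in first, 24 mm above its underside; axes as the drawer; corners taper to 90 mm wide. Grey side pads 23 and 55 mm behind it make the drawer 110 mm wide there. Pushed off-centre or askew, a pad catches square on a side tooth (60, 95, 130 mm in) and jams: draw back a little, straighten, go on. On the centre line it runs with a few newtons.
- drawer_rib (a point): The place to lift the drawer by: a plywood rib along its middle, 10 mm thick (across), 150 long, 39 mm free height above the 6 mm floor, with 41 mm free on either side. The point is half-way along it, 10 mm below its top and 35 mm above the drawer's underside, straight above drawer_c; axes as the drawer.
- drawer_pull (a point): Centre of the drawer's steel pull, an upright tab in the middle of the front panel, standing out 34 mm from it: 34 long, 14 thick (across the drawer), 28 mm high, from 12 to 40 mm above the drawer's underside. 102 mm behind drawer_c; axes as the drawer. Pinch it across its thickness from above.
- boards_c (a point): Fixed pile of boards on which the drawer lies at the start. The point: middle of the base board's upper face, 18 mm above the counter; base board 240 x 150 mm, x along it, the way the drawer's nose points (within 0.05 rad).
- boards_top (a point): Middle of the upper face of the pile's top board, 85 mm above the counter: 68 (x) x 150 x 15 mm, held up by a packer at its -x end. Its +x edge, 34 mm from this point, overhangs the drawer's pull (12 mm above the pull's top) up to the front panel: draw the drawer 45 mm or more towards +x, hardly raised, before lifting. Axes as boards_c.
- level_c (a point): The loose spirit level, a plain aluminium I-shaped bar 140 long (its x), 26 wide (its y), 30 mm high, 0.16 kg. This point is its centre, 15 mm above its underside. It lies across the way in front of the bay.
- bottle: Bystander: drink bottle, upright, 62 mm across, 190 mm high; origin at its foot.
- tape_measure: Bystander: tape measure 68 x 40 x 62 mm high; origin at its foot.
- screwdriver: Bystander: screwdriver 190 mm long, lying; origin under its middle.
- tape_roll: Bystander: roll of packing tape lying flat, 100 mm across, 48 mm high; origin at its foot.
- jar: Bystander: jar 60 mm across, 85 mm high; origin at its foot.
Mind the look-alikes: they are no part of the job. Leave any purple look-alike of the part that bears drawer_c alone.

How it is judged:
By the outcome, as a careful person would: the job done as asked, in the order asked, and still so for the second after the job is handed in, with the robot touching nothing.
It also fails if it takes over 72 s, if anything falls off the work surface, if the arm or the gripper's body presses on something with over 40 N, if the wrist force passes 120 N, or if a joint passes its speed limit or range.

## Robot

A 6-joint arm with a two-finger parallel gripper is mounted at the origin on the work surface. World frame = base frame: x ahead of the robot, y to its left, z up, the work surface at z = 0. Lengths are in m, angles in rad, forces in N, time in s.
With the tool pointing down it reaches from about 0.35 to 0.85 m from the base axis. Payload 8.1 kg.
Tool frame: the origin (TCP) lies at the very end of the fingers, on their centre line; the grasp point (between the pads) lies 19 mm behind it (r.grip_depth is the z of the grasp point in the tool frame, in m); z points along the fingers, y is the line along which they close (so a half turn about z gives the same grasp; the last joint's range is limited). The gripper opens to 93 mm and grips with 3 to 60 N. Pads are 15 mm wide; open, the fingers measure 128 mm over their backs; the gripper's body (75 mm by 188 mm) begins 65 mm behind the grasp point.
Start: joints at [-1.248, 0.13, 1.488, -0, 1.523, -0.085], TCP at [0.238, -0.551, 0.219] pointing down, gripper open.
Joint ranges: [-2.96, 2.96], [-0.89, 2.26], [0.02, 2.5], [-1.34, 4.48], [0, 2.73], [-2.66, 2.66]. Speed limits (rad/s): [2.39, 2.39, 2.79, 3.14, 3.14, 3.14].

## Interface

Orientations are given as [roll, pitch, yaw] about the fixed x, y, z axes, in that order (R = Rz(yaw) Ry(pitch) Rx(roll)).
In Python, from station import r gives the robot as it stands. The module is installed in compiled form; this text tells all that it offers.
- The arm moves only by the tool jog_arm, never from a script. Its argument "commands" is one flat list of numbers, 7 for each row, row after row: the turn, a rotation vector about the tool's x, y, z in units of 1.5 rad (1.0 is 1.5 rad), then the shift along the tool's x, y, z in units of 0.04 m (1.0 is 0.04 m), then the opening, from 0 (shut) to 1 (fully open). A call has 1 to 5 rows; each row shifts and turns the commanded pose from where the row before left it, along the tool's axes as they then stand; what a row does not reach is not made up. A row lasts 1/12 s, in which the tool goes at most 41.7 mm and 7.16 degrees, less where a joint would pass 70% of its speed; a pose out of reach is approached as far as the arm can. A call with a number of a shift or a turn outside -1 to 1 is refused whole. A call with a gripper value outside its range is refused whole. The fingers move at their own pace and stop on an object; the grip force is fixed at half the most. Time passes only in rows, so rows that do not move let the fingers close. It gives the time, the measured TCP pose, the force, the opening and the grip force at its end, in the units of the state.
- r.get_state(): the state, without advancing time (a new reading comes with each control period).
- r.get_image(name): name is "scene" or "top" or "wrist"; returns (picture, depth): 420x560x3 uint8, red, green, blue; 420x560 float32, m along the optical axis (not along the pixel's ray), 0 where there is no reading.
- r.camera_params(name): a dict with "intrinsics" (3x3 intrinsics, pixels), "camera_from_world" (4x4, takes a point from world to camera coordinates). Camera axes: x right, y down, z forward; pixel columns grow to the right and rows downward; lengths in m; the calibration is good to about 2 mm. The wrist camera is an equidistant fisheye: a pixel r from the principal point sees the ray r / f radians off the axis. A picture is of the moment at which its call begins: read the wrist's pose just before it. camera_params takes no time and is no camera call; for the wrist camera it gives the pose at the moment of the call.
- r.sign_off(): hands the job in; it is judged then, once.
The state is a dict: "t": time; "q": joint angles; "joint_velocities": joint speeds; "effort": joint torques, N m; "eef_pos": TCP position; "orientation": TCP orientation; "wrist_force": force on the tool from outside, world axes, zero at the start; "ft_torque": the same for the moment, N m; "gripper_width": opening from 0.0 (shut) to 1.0 (fully open); "gripper_force": force on a finger pad.
Only numpy, scipy, OpenCV 4.12 (cv2) and the standard library are available. Lean on these libraries where they do the work, as an engineer would, in place of code of your own. Each camera call takes 0.05 s, during which the arm holds its last target. There are 200 camera calls.

## Working session

There is one attempt and no reset: what is moved stays moved. The work goes in short steps, Python scripts to look and compute and a tool call to move; the robot and the scene stay as the last step left them, time stands still between calls to the robot, and variables do not carry over. Pictures are saved under pics/ and viewed, at most 10 in all, crops included, and the job is handed in when it is done.

Besides the shell and the picture viewer there is one more tool, called after "Call:" by a JSON object that holds its "op" and its "data". jog_arm: Moves the arm, as the interface text tells. Shifts and turns lie within -1 to 1; 1 stands for 0.04 m of shift or 1.5 rad of turn. Its arguments: {"type":"object","properties":{"commands":{"type":"array"}},"required":["commands"]}

```bash
mkdir -p pics
python3 - <<'E'
from station import r
import cv2,numpy as np
print(r.get_state())
for n in ("top","scene"):
    im,d=r.get_image(n); cv2.imwrite(f"pics/{n}0.png",im[:,:,::-1]); np.savez(f"{n}0.npz",im=im,d=d,K=r.camera_params(n)["intrinsics"],T=r.camera_params(n)["camera_from_world"])
    print(r.camera_params(n), (d>0).mean())
E
```

```text
{'t': 0.0, 'q': array([-1.24842566e+00,  1.31124142e-01,  1.48929093e+00, -1.12689363e-05,
        1.52299262e+00, -8.53947362e-02]), 'joint_velocities': array([ 6.14112544e-04,  3.92552300e-04,  1.53917738e-03,  8.08044503e-05,
        3.51932281e-05, -1.09335963e-04]), 'effort': array([-2.83526235e-03, -5.59847867e+01, -4.91760635e+01,  7.65374489e-02,
        3.55943351e-02, -1.07269350e-04]), 'eef_pos': array([ 0.23777302, -0.55025276,  0.21760317]), 'orientation': array([-3.13978327e+00, -1.43591938e-04,  4.07765821e-01]), 'wrist_force': array([ 0.02053485, -0.25037637,  0.27886004]), 'ft_torque': array([ 0.01705285,  0.01591628, -0.00571306]), 'gripper_force': 0.0, 'gripper_width': 1.0019571366659323}
{'intrinsics': array([[524.82608784,   0.        , 280.76777271],
       [  0.        , 524.82608784, 203.46783815],
       [  0.        ,   0.        ,   1.        ]]), 'camera_from_world': array([[ 0.02373742, -0.99967875,  0.00888382, -0.13073455],
       [-0.98871018, -0.0247902 , -0.1477756 ,  0.48892385],
       [ 0.14794836, -0.00527572, -0.98898102,  1.53345174],
       [ 0.        ,  0.        ,  0.        ,  1.        ]])} 0.9958801020408163
{'intrinsics': array([[387.48427216,   0.        , 282.66649871],
       [  0.        , 387.48427216, 205.85500969],
       [  0.        ,   0.        ,   1.        ]]), 'camera_from_world': array([[ 6.81642951e-01,  7.31684360e-01, -9.40612289e-04,
        -2.43950562e-01],
       [ 6.29137498e-01, -5.86764847e-01, -5.09797042e-01,
        -3.20796134e-01],
       [-3.73562440e-01,  3.46907785e-01, -8.60294189e-01,
         1.41169683e+00],
       [ 0.00000000e+00,  0.00000000e+00,  0.00000000e+00,
         1.00000000e+00]])} 0.9960926870748299
```

View pics/top0.png

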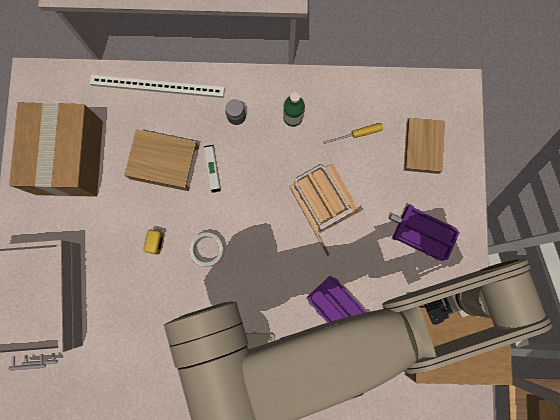

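View pics/scene0.png

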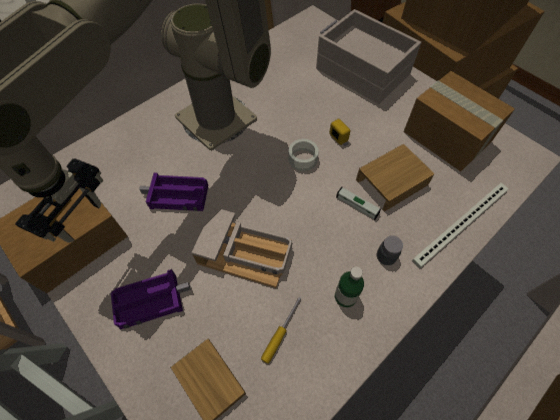

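The top view shows the unit at about (162,160), the level at (212,168) across its mouth, and the drawer on the pile at about (323,195). The scene view shows the pile's top board at about (215,240), so the nose points towards the unit. I'll zoom in and measure heights.

```bash
cat > h.py <<'E'
import numpy as np,cv2
def load(n):
    z=np.load(n+".npz"); return z["im"],z["d"],z["K"],z["T"]
def cloud(d,K,T):
    v,u=np.mgrid[:d.shape[0],:d.shape[1]]
    P=np.stack([(u-K[0,2])/K[0,0]*d,(v-K[1,2])/K[1,1]*d,d],-1)
    return (P-T[:3,3])@T[:3,:3]
def ray(uv,z,K,T):
    dd=T[:3,:3].T@np.array([(uv[0]-K[0,2])/K[0,0],(uv[1]-K[1,2])/K[1,1],1]); c=-T[:3,:3].T@T[:3,3]
    return c+dd*(z-c[2])/dd[2]
def proj(p,K,T):
    q=K@(T[:3,:3]@np.array(p)+T[:3,3]); return q[:2]/q[2]
E
python3 - <<'E'
from h import *
im,d,K,T=load("top0"); a=im[125:265,110:370]
b=cv2.resize(a[:,:,::-1],None,fx=3,fy=3,interpolation=cv2.INTER_CUBIC); cv2.imwrite("pics/topc.png",b)
im2,d2,K2,T2=load("scene0"); a=im2[140:300,180:440]
cv2.imwrite("pics/scenec.png",cv2.resize(a[:,:,::-1],None,fx=3,fy=3,interpolation=cv2.INTER_CUBIC))
for n in("top0","scene0"):
    im,d,K,T=load(n); W=cloud(d,K,T)
    for nm,lo,hi,x0,x1,y0,y1 in [("roof",.055,.075,.4,.75,-.05,.35),("level",.02,.045,.4,.7,-.1,.09),("topboard",.078,.1,.25,.6,-.4,-.05),("counter",-.01,.012,.4,.7,-.1,.2)]:
        m=(W[...,2]>lo)&(W[...,2]<hi)&(W[...,0]>x0)&(W[...,0]<x1)&(W[...,1]>y0)&(W[...,1]<y1)
        nl,L,S,C=cv2.connectedComponentsWithStats(m.astype(np.uint8))
        for i in 1+np.argsort(-S[1:,4])[:2]:
            if S[i,4]<30: continue
            p=W[L==i]; r=cv2.minAreaRect((p[:,:2]*1000).astype(np.float32)); print(n,nm,S[i,4],np.round(np.median(p,0),4),np.round(r[0],1),np.round(r[1],1),round(r[2],1),C[i].round())
E
```

```text
top0 roof 2961 [0.6148 0.2437 0.0634] [616.7 244.8] [187.4 146.1] 79.9 [160. 158.]
top0 level 127 [0.5603 0.0838 0.0302] [577.1  80.6] [18.8 98.5] 90.0 [215. 178.]
top0 topboard 1206 [ 0.4073 -0.3085  0.0848] [ 408.  -309.5] [ 68.  151.4] 29.7 [346. 232.]
top0 counter 8233 [ 5.308e-01  3.360e-02 -4.000e-04] [550.  50.] [299.9 300. ] 0.0 [230. 189.]
scene0 roof 2328 [0.6179 0.2387 0.0646] [615.  245.8] [188.3 148. ] 80.1 [396. 172.]
scene0 level 128 [0.5635 0.0837 0.0306] [579.2  87.1] [103.   18.8] 9.3 [348. 197.]
scene0 topboard 1234 [ 0.4084 -0.3121  0.0855] [ 405.6 -308.4] [ 70.2 152.5] 29.3 [213. 233.]
scene0 counter 7148 [0.5541 0.0277 0.0009] [550.  50.] [299.9 299.9] 90.0 [333. 209.]
```

View pics/topc.png

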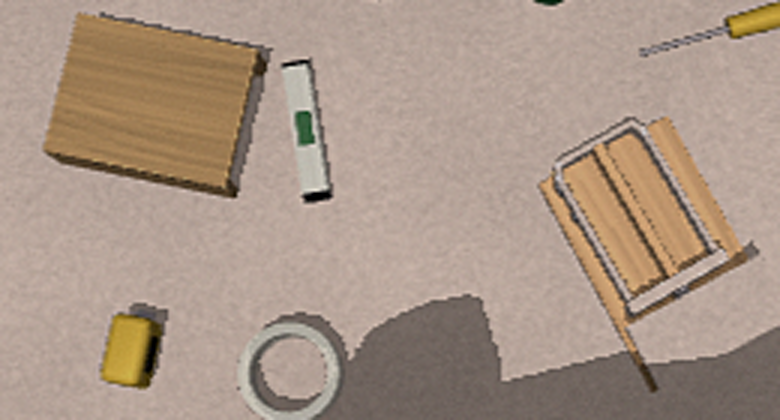

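View pics/scenec.png

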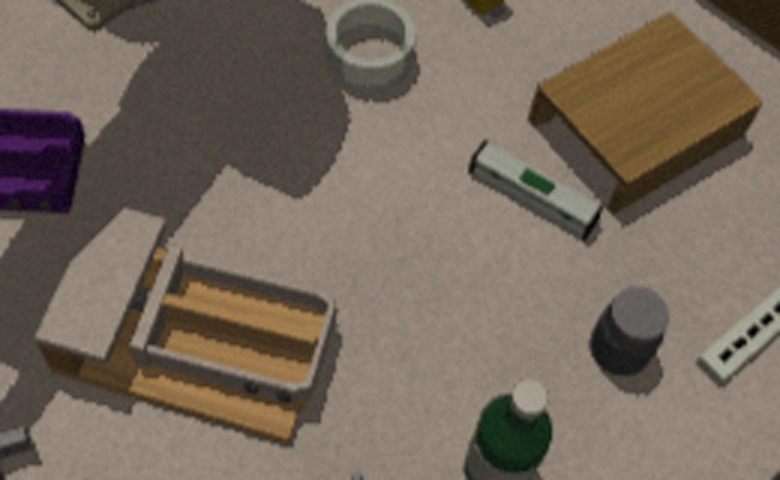

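The crops show: the unit's roof edges are clear and its mouth faces the level. The level's ends are at about (297,63) and (317,195) in the 3x crop. The drawer's rib runs from (600,150) to (665,275), and its panel sits next to the counter-coloured top board. Next I'll work out the axes.

Run:
```python
from h import *
def ax(p):
    r=cv2.minAreaRect((p*1000).astype(np.float32)); b=cv2.boxPoints(r); e=[b[1]-b[0],b[2]-b[1]]; e=max(e,key=np.linalg.norm); return r[0],sorted(r[1]),np.degrees(np.arctan2(e[1],e[0]))
for n in("top0","scene0"):
    im,d,K,T=load(n); W=cloud(d,K,T); hsv=cv2.cvtColor(im,cv2.COLOR_RGB2HSV)
    for nm,lo,hi,x0,x1,y0,y1 in [("roof",.055,.075,.4,.75,.1,.4),("level",.010,.045,.49,.66,.04,.135),("topboard",.078,.1,.25,.6,-.4,-.2),("drawer",.047,.077,.35,.65,-.35,-.1)]:
        m=(W[...,2]>lo)&(W[...,2]<hi)&(W[...,0]>x0)&(W[...,0]<x1)&(W[...,1]>y0)&(W[...,1]<y1)
        k,L,S,C=cv2.connectedComponentsWithStats(m.astype(np.uint8)); 
        if nm=="level": m=L==1+np.argmax(S[1:,4])
        c,s,a=ax(W[m][:,:2]); print(n,nm,m.sum(),np.round(c,1),np.round(s,1),round(a,1),np.round(np.percentile(W[m][:,2],[5,50,95]),4))
    # base board
    m=(W[...,2]>.012)&(W[...,2]<.024)&(W[...,0]>.3)&(W[...,0]<.65)&(W[...,1]>-.36)&(W[...,1]<-.08)
    print("base",m.sum(),ax(W[m][:,:2]))
# rib & rim by crop pixels in top (3x, offset 110,125), rib top at 18+45, panel top at 18+47, rim 18+37
im,d,K,T=load("top0")
f=lambda u,v,z:np.round(ray((u/3+110,v/3+125),z,K,T),4)
print("rib",f(600,150,.063),f(665,275,.063)," panelends",f(632,312,.065),f(722,256,.065)," nosecorners",f(560,165,.055),f(632,121,.055))
print("level ends",f(297,63,.03),f(317,195,.03))
im,d,K,T=load("scene0")
g=lambda u,v,z:np.round(ray((u/3+180,v/3+140),z,K,T),4)
print("scene rib",g(165,297,.063),g(318,332,.063),"panel",g(175,250,.065),g(140,345,.065), "level",g(480,155,.03),g(592,222,.03))
```

```text
top0 roof 2967 [546.  257.4] [187.4 289.5] -10.3 [0.0577 0.0634 0.0689]
top0 level 387 [595.3  94.9] [ 26.5 134.8] 11.2 [0.0229 0.0294 0.0355]
top0 topboard 1206 [ 408.  -309.5] [ 68.  151.4] -60.3 [0.0797 0.0848 0.0908]
top0 drawer 738 [ 484.  -255.9] [122.6 246.2] 26.0 [0.0492 0.0596 0.0692]
base 1362 ((468.8397521972656, -242.62515258789062), [206.29714965820312, 244.1866912841797], np.float32(28.869938))
scene0 roof 2331 [546.8 258. ] [188.6 285.1] -10.7 [0.0608 0.0646 0.068 ]
scene0 level 396 [594.4  95.8] [ 30.3 136.2] 10.2 [0.0122 0.0306 0.034 ]
scene0 topboard 1234 [ 405.6 -308.4] [ 70.2 152.5] -60.7 [0.082  0.0855 0.0887]
scene0 drawer 998 [ 511.4 -248.3] [128.5 182.9] 31.0 [0.0487 0.058  0.0681]
base 1207 ((498.22418212890625, -256.1839599609375), [151.429443359375, 214.8077392578125], np.float32(29.288479))
rib [ 0.5756 -0.2033  0.063 ] [ 0.4527 -0.2688  0.063 ]  panelends [ 0.4154 -0.2368  0.065 ] [ 0.4725 -0.3243  0.065 ]  nosecorners [ 0.5611 -0.1643  0.055 ] [ 0.6076 -0.2353  0.055 ]
level ends [0.6648 0.1044 0.03  ] [0.5291 0.0783 0.03  ]
scene rib [ 0.4544 -0.2736  0.063 ] [ 0.5786 -0.1929  0.063 ] panel [ 0.4232 -0.2353  0.065 ] [ 0.4774 -0.3217  0.065 ] level [0.5369 0.0785 0.03  ] [0.6684 0.1019 0.03  ]
```

```bash
cat > plan.py <<'E'
# plan.py x y z yawdeg nrows : rows in tool axes/units from current measured pose
import sys,numpy as np
from station import r
def plan(p,yd,n,s=None):
    s=s or r.get_state(); e=np.array(s["eef_pos"]); y=s["orientation"][2]
    dy=np.arctan2(np.sin(np.radians(yd)-y),np.cos(np.radians(yd)-y)); D=(np.array(p)-e)/n
    print("t",round(s["t"],2),"at",e.round(4),"rpy",np.round(s["orientation"],3),"F",np.round(s["wrist_force"],1),"w",round(s["gripper_width"],3),"gf",round(s["gripper_force"],1))
    for i in range(n):
        k=dy/n; yy=y+k*i
        c,sn=np.cos(yy),np.sin(yy)
        print([0,0,round(-k/1.5,3)]+[round(v/.04,2) for v in (c*D[0]+sn*D[1],sn*D[0]-c*D[1],-D[2])])
if __name__=="__main__":
    a=[float(v) for v in sys.argv[1:]]; plan(a[:3],a[3],int(a[4]))
E
python3 plan.py .597 .091 .2 10.5 25
```

```text
t 0.1 at [ 0.2378 -0.5503  0.2177] rpy [-3.14  -0.     0.408] F [-0.4 -0.7  0.3] w 1.002 gf 0.0
[0, 0, np.float64(0.006), np.float64(0.58), np.float64(-0.45), np.float64(0.02)]
[0, 0, np.float64(0.006), np.float64(0.58), np.float64(-0.45), np.float64(0.02)]
[0, 0, np.float64(0.006), np.float64(0.58), np.float64(-0.46), np.float64(0.02)]
[0, 0, np.float64(0.006), np.float64(0.57), np.float64(-0.46), np.float64(0.02)]
[0, 0, np.float64(0.006), np.float64(0.57), np.float64(-0.47), np.float64(0.02)]
[0, 0, np.float64(0.006), np.float64(0.56), np.float64(-0.47), np.float64(0.02)]
[0, 0, np.float64(0.006), np.float64(0.56), np.float64(-0.48), np.float64(0.02)]
[0, 0, np.float64(0.006), np.float64(0.55), np.float64(-0.48), np.float64(0.02)]
[0, 0, np.float64(0.006), np.float64(0.55), np.float64(-0.49), np.float64(0.02)]
[0, 0, np.float64(0.006), np.float64(0.55), np.float64(-0.49), np.float64(0.02)]
[0, 0, np.float64(0.006), np.float64(0.54), np.float64(-0.5), np.float64(0.02)]
[0, 0, np.float64(0.006), np.float64(0.54), np.float64(-0.5), np.float64(0.02)]
[0, 0, np.float64(0.006), np.float
[... 316 characters left out ...]
np.float64(0.51), np.float64(-0.53), np.float64(0.02)]
[0, 0, np.float64(0.006), np.float64(0.51), np.float64(-0.53), np.float64(0.02)]
[0, 0, np.float64(0.006), np.float64(0.5), np.float64(-0.53), np.float64(0.02)]
[0, 0, np.float64(0.006), np.float64(0.5), np.float64(-0.54), np.float64(0.02)]
[0, 0, np.float64(0.006), np.float64(0.49), np.float64(-0.54), np.float64(0.02)]
[0, 0, np.float64(0.006), np.float64(0.49), np.float64(-0.55), np.float64(0.02)]
[0, 0, np.float64(0.006), np.float64(0.49), np.float64(-0.55), np.float64(0.02)]
[0, 0, np.float64(0.006), np.float64(0.48), np.float64(-0.56), np.float64(0.02)]
[0, 0, np.float64(0.006), np.float64(0.48), np.float64(-0.56), np.float64(0.02)]
```

Call:
{"op": "jog_arm", "data": {"commands": [0,0,0.006,0.57,-0.46,0.02,0.5,0,0,0.006,0.57,-0.46,0.02,0.5,0,0,0.006,0.57,-0.46,0.02,0.5,0,0,0.006,0.57,-0.46,0.02,0.5,0,0,0.006,0.57,-0.46,0.02,0.5]}}

```text
t: 0.52
eef_pos: [0.3086, -0.4209, 0.214]
orientation: [-3.141, 0.0, 0.362]
wrist_force: [1.0, 0.3, 0.3]
gripper_width: 0.69
gripper_force: 0.0
```

Call:
{"op": "jog_arm", "data": {"commands": [0,0,0.006,0.55,-0.48,0.02,0.5,0,0,0.006,0.55,-0.48,0.02,0.5,0,0,0.006,0.55,-0.48,0.02,0.5,0,0,0.006,0.55,-0.48,0.02,0.5,0,0,0.006,0.55,-0.48,0.02,0.5]}}

```text
t: 0.93
eef_pos: [0.3797, -0.2933, 0.2102]
orientation: [-3.141, 0.0, 0.317]
wrist_force: [0.3, -0.1, 0.3]
gripper_width: 0.501
gripper_force: 0.0
```

Call:
{"op": "jog_arm", "data": {"commands": [0,0,0.006,0.53,-0.51,0.02,0.5,0,0,0.006,0.53,-0.51,0.02,0.5,0,0,0.006,0.53,-0.51,0.02,0.5,0,0,0.006,0.53,-0.51,0.02,0.5,0,0,0.006,0.53,-0.51,0.02,0.5]}}

```text
t: 1.35
eef_pos: [0.4509, -0.1646, 0.2063]
orientation: [-3.141, 0.0, 0.272]
wrist_force: [0.8, -0.5, 0.9]
gripper_width: 0.5
gripper_force: 0.0
```

Call:
{"op": "jog_arm", "data": {"commands": [0,0,0.006,0.51,-0.53,0.02,0.5,0,0,0.006,0.51,-0.53,0.02,0.5,0,0,0.006,0.51,-0.53,0.02,0.5,0,0,0.006,0.51,-0.53,0.02,0.5,0,0,0.006,0.51,-0.53,0.02,0.5]}}

```text
t: 1.77
eef_pos: [0.5229, -0.0363, 0.2022]
orientation: [-3.141, 0.001, 0.227]
wrist_force: [0.4, -1.2, 0.5]
gripper_width: 0.503
gripper_force: 0.0
```

Call:
{"op": "jog_arm", "data": {"commands": [0,0,0.006,0.49,-0.55,0.02,0.5,0,0,0.006,0.49,-0.55,0.02,0.5,0,0,0.006,0.49,-0.55,0.02,0.5,0,0,0.006,0.49,-0.55,0.02,0.5,0,0,0.006,0.49,-0.55,0.02,0.5]}}

```text
t: 2.18
eef_pos: [0.5958, 0.0916, 0.198]
orientation: [-3.141, 0.001, 0.183]
wrist_force: [0.5, -0.6, -0.7]
gripper_width: 0.502
gripper_force: 0.0
```

```bash
sed -i 's/    for i in range(n):/    if n==0: return\n    for i in range(n):/;s/(np.array(p)-e)\/n/(np.array(p)-e)\/max(n,1)/;s/round(v\/.04,2)/round(float(v)\/.04,3)/;s/round(-k/round(float(-k)/' plan.py
cat > wr.py <<'E'
# wr.py name : wrist picture saved with cloud
import sys,numpy as np,cv2
from station import r
n=sys.argv[1]; P=r.camera_params("wrist"); im,d=r.get_image("wrist")
np.savez(n+".npz",im=im,d=d,K=P["intrinsics"],T=P["camera_from_world"]); cv2.imwrite(f"pics/{n}.png",im[:,:,::-1])
E
python3 wr.py w1; python3 plan.py .597 .091 .1 10.5 3
python3 - <<'E'
import numpy as np; z=np.load("w1.npz"); print(z["K"],np.linalg.inv(z["T"]).round(3),(z["d"]>0).mean())
E
```

```text
t 2.23 at [0.5972 0.0959 0.1975] rpy [-3.139 -0.     0.184] F [-4.1  0.8 -0.4] w 0.497 gf 0.0
[0, 0, 0.0, -0.009, 0.04, 0.812]
[0, 0, 0.0, -0.009, 0.04, 0.812]
[0, 0, 0.0, -0.009, 0.04, 0.812]
[[325.1922621    0.         278.85734922]
 [  0.         325.1922621  206.1212559 ]
 [  0.           0.           1.        ]] [[ 0.182 -0.948 -0.261  0.668]
 [-0.983 -0.175 -0.048  0.105]
 [ 0.     0.266 -0.964  0.364]
 [ 0.     0.     0.     1.   ]] 0.9897959183673469
```

View pics/w1.png

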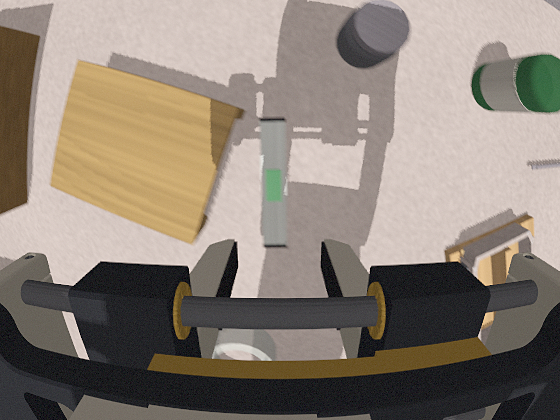

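The wrist view shows the level upright from (273,118) to (273,246) and the roof's corners at (80,60), (243,112), (195,242) and (52,185). I'll measure both from this view.

```bash
cat >> h.py <<'E'
def fcloud(d,K,T):
    v,u=np.mgrid[:d.shape[0],:d.shape[1]]; x=(u-K[0,2])/K[0,0]; y=(v-K[1,2])/K[1,1]; t=np.hypot(x,y)+1e-9
    s=np.tan(np.minimum(t,1.5))/t*d
    return (np.stack([x*s,y*s,d],-1)-T[:3,3])@T[:3,:3]
def rect(p):
    r=cv2.minAreaRect((p[:,:2]*1000).astype(np.float32)); b=cv2.boxPoints(r); e=max([b[1]-b[0],b[2]-b[1]],key=np.linalg.norm)
    return np.round(r[0],1),np.round(sorted(r[1]),1),round(float(np.degrees(np.arctan2(e[1],e[0])))%180,1)
def big(m):
    k,L,S,C=cv2.connectedComponentsWithStats(m.astype(np.uint8)); return L==1+np.argmax(S[1:,4])
def band(W,lo,hi,x0,x1,y0,y1):
    return (W[...,2]>lo)&(W[...,2]<hi)&(W[...,0]>x0)&(W[...,0]<x1)&(W[...,1]>y0)&(W[...,1]<y1)
E
python3 - <<'E'
from h import *
im,d,K,T=load("w1"); W=fcloud(d,K,T)
for nm,b in [("level",(.02,.04,.49,.7,.04,.135)),("roof",(.055,.075,.4,.75,.1,.4)),("floor",(-.02,.012,.55,.7,-.05,.04))]:
    m=big(band(W,*b)); print(nm,m.sum(),rect(W[m]),np.percentile(W[m][:,2],[5,50,95]).round(4))
E
```

```text
level 3189 (array([598.3,  96.8]), array([ 26. , 140.8]), 11.4) [0.0285 0.0299 0.0317]
roof 22652 (array([616.3, 245.1]), array([144.8, 185.9]), 79.8) [0.0624 0.0636 0.0648]
floor 9179 (array([625.,  -5.]), array([ 90., 150.]), 180.0) [-0.0016 -0.0003  0.0009]
```

Call:
{"op": "jog_arm", "data": {"commands": [0,0,-0.01,0.04,0,0.95,0.5,0,0,0,0,0,0.95,0.5,0,0,0,0,0,0.95,0.5,0,0,0,0,0,0.7,0.5,0,0,0,0,0,0.4,0.5]}}

```text
t: 2.65
eef_pos: [0.5936, 0.0903, 0.0353]
orientation: [-3.141, 0.007, 0.198]
wrist_force: [-1.1, -0.5, 0.4]
gripper_width: 0.501
gripper_force: 0.0
```

```bash
python3 plan.py .5983 .0968 .007 11.3 1
```

```text
t 2.65 at [0.5936 0.0903 0.0353] rpy [-3.141  0.007  0.198] F [-1.1 -0.5  0.4] w 0.501 gf 0.0
[0, 0, 0.001, 0.147, -0.137, 0.707]
```

Call:
{"op": "jog_arm", "data": {"commands": [0,0,0,0,0,0,0.5]}}

```text
t: 2.73
eef_pos: [0.5926, 0.0901, 0.0347]
orientation: [-3.14, 0.01, 0.198]
wrist_force: [-1.1, 0.1, -0.7]
gripper_width: 0.496
gripper_force: 0.0
```

```bash
python3 plan.py .5983 .0968 .007 11.3 1
```

```text
t 2.73 at [0.5926 0.0901 0.0347] rpy [-3.14   0.01   0.198] F [-1.1  0.1 -0.7] w 0.496 gf 0.0
[0, 0, 0.0, 0.172, -0.137, 0.693]
```

Call:
{"op": "jog_arm", "data": {"commands": [0,0.007,0,0.17,-0.14,0,0.5,0,0,0,0,0,0.4,0.5,0,0,0,0,0,0.28,0.5,0,0,0,0,0,0,0.5]}}

```text
t: 3.07
eef_pos: [0.6025, 0.0976, 0.0125]
orientation: [-3.141, -0.009, 0.198]
wrist_force: [0.2, -0.0, 0.2]
gripper_width: 0.504
gripper_force: 0.0
```

Call:
{"op": "jog_arm", "data": {"commands": [0,0,0,0,0,0,0,0,0,0,0,0,0,0,0,0,0,0,0,0,0,0,0,0,0,0,0,0]}}

```text
t: 3.4
eef_pos: [0.6038, 0.0973, 0.0146]
orientation: [3.141, -0.012, 0.198]
wrist_force: [-0.0, -0.1, 3.4]
gripper_width: 0.272
gripper_force: 30.0
```

Call:
{"op": "jog_arm", "data": {"commands": [0,0,0,0,0,-0.6,0,0,0,0,0,0,-0.9,0,0,0,0,0,0,-0.9,0,0,0,0,0,0,-0.5,0,0,0,0,0,0,0,0]}}

```text
t: 3.82
eef_pos: [0.6057, 0.0974, 0.1366]
orientation: [3.14, -0.021, 0.198]
wrist_force: [1.6, 0.6, 0.0]
gripper_width: 0.278
gripper_force: 30.0
```

```bash
python3 plan.py .62 .245 .13 79.8 12
```

```text
t 3.82 at [0.6057 0.0974 0.1366] rpy [ 3.14  -0.021  0.198] F [1.6 0.6 0. ] w 0.278 gf 30.0
[0, 0, -0.066, 0.09, -0.296, 0.014]
[0, 0, -0.066, 0.119, -0.285, 0.014]
[0, 0, -0.066, 0.146, -0.272, 0.014]
[0, 0, -0.066, 0.173, -0.256, 0.014]
[0, 0, -0.066, 0.197, -0.238, 0.014]
[0, 0, -0.066, 0.22, -0.217, 0.014]
[0, 0, -0.066, 0.24, -0.194, 0.014]
[0, 0, -0.066, 0.259, -0.169, 0.014]
[0, 0, -0.066, 0.274, -0.143, 0.014]
[0, 0, -0.066, 0.287, -0.115, 0.014]
[0, 0, -0.066, 0.297, -0.086, 0.014]
[0, 0, -0.066, 0.304, -0.056, 0.014]
```

Call:
{"op": "jog_arm", "data": {"commands": [0,-0.007,-0.066,0.1,-0.3,0,0,0,-0.007,-0.066,0.12,-0.29,0,0,0,0,-0.066,0.15,-0.27,0,0,0,0,-0.066,0.17,-0.26,0,0,0,0,-0.066,0.2,-0.24,0,0]}}

```text
t: 4.23
eef_pos: [0.6075, 0.1596, 0.1277]
orientation: [-3.137, 0.012, 0.698]
wrist_force: [0.7, -0.5, -1.1]
gripper_width: 0.273
gripper_force: 30.0
```

Call:
{"op": "jog_arm", "data": {"commands": [0,0,-0.066,0.22,-0.22,0,0,0,0,-0.066,0.24,-0.2,0,0,0,0,-0.066,0.26,-0.17,0,0,0,0,-0.066,0.27,-0.14,0,0,0,0,-0.066,0.29,-0.12,0,0]}}

```text
t: 4.65
eef_pos: [0.6133, 0.2213, 0.1273]
orientation: [-3.132, 0.009, 1.193]
wrist_force: [0.6, 0.5, -2.4]
gripper_width: 0.277
gripper_force: 30.0
```

Call:
{"op": "jog_arm", "data": {"commands": [0,0,-0.066,0.3,-0.09,0,0,0,0,-0.066,0.3,-0.06,0,0,0,0,0,0,0,0,0]}}

```text
t: 4.9
eef_pos: [0.6153, 0.2475, 0.1272]
orientation: [-3.131, 0.006, 1.392]
wrist_force: [0.9, -0.6, -1.9]
gripper_width: 0.273
gripper_force: 30.0
```

```bash
python3 plan.py .6173 .2505 .095 79.8 2
```

```text
t 4.9 at [0.6153 0.2475 0.1272] rpy [-3.131  0.006  1.392] F [ 0.9 -0.6 -1.9] w 0.273 gf 30.0
[0, 0, -0.0, 0.041, 0.018, 0.403]
[0, 0, -0.0, 0.041, 0.018, 0.403]
```

```bash
cat > plan.py <<'E'
# plan.py x y z yawdeg n : one total (turn, shift) in tool axes/units from the measured pose, split over n rows
import sys,numpy as np
from scipy.spatial.transform import Rotation as Ro
from station import r
def plan(p,yd,n):
    s=r.get_state(); e=np.array(s["eef_pos"]); R=Ro.from_euler("xyz",s["orientation"]); G=Ro.from_euler("xyz",[np.pi,0,np.radians(yd)])
    print("t",round(s["t"],2),"at",e.round(4),"rpy",np.round(s["orientation"],3),"F",np.round(s["wrist_force"],1),"w",round(s["gripper_width"],3),"gf",round(s["gripper_force"],1))
    w=(R.inv()*G).as_rotvec()/1.5; D=(np.array(p)-e)/n
    print("turn total",w.round(4),"per row",(w/n).round(4))
    last=None
    for i in range(n):
        Ri=R*Ro.from_rotvec(w*1.5*i/n); print((Ri.inv().apply(D)/.04).round(2).tolist()) if (i%2==0 or n<4) and abs(w[2])>.03 or i==0 else None
if __name__=="__main__":
    a=[float(v) for v in sys.argv[1:]]; plan(a[:3],a[3],int(a[4]))
E
python3 plan.py .6173 .2505 .085 79.8 2
```

```text
t 4.9 at [0.6153 0.2475 0.1272] rpy [-3.131  0.006  1.392] F [ 0.9 -0.6 -1.9] w 0.273 gf 30.0
turn total [-0.0072  0.0038 -0.0005] per row [-0.0036  0.0019 -0.0002]
[0.04, 0.02, 0.53]
```

Call:
{"op": "jog_arm", "data": {"commands": [0,0,0,0.04,0.02,0.5,0,0,0,0,0.04,0.02,0.4,0,-0.004,0.002,0,0,0,0.15,0,0,0,0,0,0,0,0]}}

```text
t: 5.23
eef_pos: [0.6158, 0.2471, 0.0834]
orientation: [-3.134, 0.005, 1.383]
wrist_force: [-0.6, -0.2, -2.1]
gripper_width: 0.274
gripper_force: 30.0
```

```bash
python3 plan.py .6173 .2505 .078 79.8 2
```

```text
t 5.23 at [0.6158 0.2471 0.0834] rpy [-3.134  0.005  1.383] F [-0.6 -0.2 -2.1] w 0.274 gf 30.0
turn total [-0.0048  0.0036 -0.0063] per row [-0.0024  0.0018 -0.0031]
[0.04, 0.01, 0.07]
```

Call:
{"op": "jog_arm", "data": {"commands": [-0.003,0.002,-0.004,0.08,0.03,0.06,0,0,0,0,0,0,0.06,0,0,0,0,0,0,0,0]}}

```text
t: 5.48
eef_pos: [0.6203, 0.2513, 0.0827]
orientation: [3.139, -0.001, 1.391]
wrist_force: [-0.0, -0.3, -0.9]
gripper_width: 0.275
gripper_force: 30.0
```

```bash
python3 plan.py .6173 .2505 .078 79.8 2
```

```text
t 5.48 at [0.6203 0.2513 0.0827] rpy [ 3.139e+00 -1.000e-03  1.391e+00] F [-0.  -0.3 -0.9] w 0.275 gf 30.0
turn total [ 0.0018 -0.0005 -0.001 ] per row [ 0.0009 -0.0003 -0.0005]
[-0.02, -0.03, 0.06]
```

Call:
{"op": "jog_arm", "data": {"commands": [0,0,0,-0.03,-0.04,0.08,0,0,0,0,0,0,0.08,0,0,0,0,0,0,0,0]}}

```text
t: 5.73
eef_pos: [0.6188, 0.2505, 0.078]
orientation: [3.138, -0.001, 1.392]
wrist_force: [-4.8, -1.9, 8.9]
gripper_width: 0.268
gripper_force: 30.0
```

```bash
python3 plan.py .6173 .2505 .078 79.8 2
```

```text
t 5.73 at [0.6188 0.2505 0.078 ] rpy [ 3.138e+00 -1.000e-03  1.392e+00] F [-4.8 -1.9  8.9] w 0.268 gf 30.0
turn total [ 0.0025 -0.0007 -0.0007] per row [ 0.0013 -0.0003 -0.0004]
[-0.0, -0.02, 0.0]
```

Call:
{"op": "jog_arm", "data": {"commands": [0,0,0,0,0,0,0.45,0,0,0,0,0,0,0.45,0,0,0,0,0,-0.4,0.45,0,0,0,0,0,-0.8,0.45,0,0,0,0,0,-0.9,0.45]}}

```text
t: 6.15
eef_pos: [0.6159, 0.2497, 0.1574]
orientation: [-3.138, 0.002, 1.392]
wrist_force: [0.7, 0.3, 0.1]
gripper_width: 0.449
gripper_force: 0.0
```

Call:
{"op": "jog_arm", "data": {"commands": [0,0,0,0,0,-0.9,0.45,0,0,0,0,0,-0.4,0.45,0,0,0,0,0,0,0.45]}}

```text
t: 6.4
eef_pos: [0.6207, 0.2514, 0.2186]
orientation: [3.131, -0.005, 1.392]
wrist_force: [1.3, -0.5, 0.0]
gripper_width: 0.45
gripper_force: 0.0
```

```bash
python3 plan.py .51 -.235 .2 29.4 15
python3 - <<'E'
from station import r
from h import *
for n in ("top","scene"):
    P=r.camera_params(n); im,d=r.get_image(n); W=cloud(d,P["intrinsics"],P["camera_from_world"])
    m=big(band(W,.085,.12,.5,.75,.15,.35)); print(n,m.sum(),rect(W[m]),np.percentile(W[m][:,2],[5,50,95]).round(4))
E
```

```text
t 6.4 at [0.6207 0.2514 0.2186] rpy [ 3.131 -0.005  1.392] F [ 1.3 -0.5  0. ] w 0.45 gf 0.0
turn total [ 0.0052 -0.0062  0.5857] per row [ 0.0003 -0.0004  0.039 ]
[-0.83, -0.04, 0.03]
[-0.83, 0.06, 0.03]
[-0.82, 0.16, 0.03]
[-0.79, 0.25, 0.03]
[-0.76, 0.34, 0.03]
[-0.71, 0.43, 0.03]
[-0.66, 0.51, 0.03]
[-0.59, 0.58, 0.03]
top 285 (array([613.6, 221.4]), array([27.7, 96.8]), 79.5) [0.0885 0.0938 0.099 ]
scene 363 (array([616.5, 244.4]), array([ 27.4, 144.2]), 79.3) [0.0894 0.0947 0.0981]
```

Call:
{"op": "jog_arm", "data": {"commands": [0,0,0.039,-0.83,-0.04,0,0.4,0,0,0.039,-0.83,0.01,0,0.4,0,0,0.039,-0.83,0.06,0,0.4,0,0,0.039,-0.82,0.11,0,0.4,0,0,0.039,-0.82,0.16,0,0.4]}}

```text
t: 6.92
eef_pos: [0.579, 0.087, 0.2086]
orientation: [-3.14, 0.001, 1.097]
wrist_force: [0.3, 0.6, 0.0]
gripper_width: 0.4
gripper_force: 0.0
```

Call:
{"op": "jog_arm", "data": {"commands": [0,0,0.039,-0.81,0.2,0.03,0.4,0,0,0.039,-0.79,0.25,0.03,0.4,0,0,0.039,-0.78,0.3,0.03,0.4,0,0,0.039,-0.76,0.34,0.03,0.4,0,0,0.039,-0.74,0.39,0.03,0.4]}}

```text
t: 7.33
eef_pos: [0.5419, -0.0754, 0.2028]
orientation: [-3.14, 0.001, 0.804]
wrist_force: [-0.2, -0.2, -1.1]
gripper_width: 0.397
gripper_force: 0.0
```

Call:
{"op": "jog_arm", "data": {"commands": [0,0,0.039,-0.71,0.43,0.03,0.4,0,0,0.039,-0.69,0.47,0.03,0.4,0,0,0.039,-0.66,0.51,0.03,0.4,0,0,0.039,-0.62,0.55,0.03,0.4,0,0,0.039,-0.59,0.58,0.03,0.4]}}

```text
t: 7.75
eef_pos: [0.5057, -0.2373, 0.1967]
orientation: [-3.139, 0.001, 0.511]
wrist_force: [1.0, -0.2, 1.0]
gripper_width: 0.4
gripper_force: 0.0
```

```bash
python3 wr.py w2; python3 plan.py .5155 -.235 .2 29.4 1
python3 - <<'E'
from h import *
im,d,K,T=load("w2"); W=fcloud(d,K,T)
for nm,b in [("topboard",(.078,.1,.25,.6,-.45,-.2)),("rib+panel",(.058,.07,.4,.66,-.36,-.12)),("base",(.012,.024,.3,.66,-.4,-.06))]:
    m=big(band(W,*b)); print(nm,m.sum(),rect(W[m]),np.percentile(W[m][:,2],[5,50,95]).round(4))
m=band(W,.048,.07,.4,.66,-.36,-.12); v=im.copy(); v[m]=(255,0,0); cv2.imwrite("pics/w2m.png",np.hstack([im,v])[:330,:,::-1][:, 100:900])
E
```

```text
t 7.8 at [ 0.5041 -0.2426  0.1964] rpy [-3.141e+00  3.000e-03  5.040e-01] F [-2.4 -2.6  0.7] w 0.403 gf 0.0
turn total [-0.0002  0.0021 -0.0061] per row [-0.0002  0.0021 -0.0061]
[0.34, -0.03, -0.09]
topboard 1360 (array([ 379.1, -308.1]), array([ 20.4, 110.5]), 120.0) [0.0837 0.0847 0.0857]
rib+panel 2607 (array([ 508.8, -251.6]), array([ 68.1, 171.6]), 17.3) [0.0612 0.0631 0.0653]
base 3482 (array([ 531.8, -259. ]), array([ 40.8, 150.5]), 31.0) [0.0223 0.0234 0.0239]
```

View pics/w2.png

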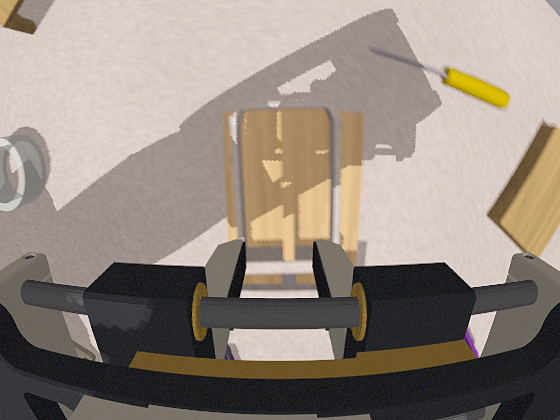

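The wrist view shows the drawer with its nose up at row 105, its walls at columns 238 and 335, the rib at about column 287 and the panel at row 268. I'll fit the rib and walls.

Run:
```python
from h import *
im,d,K,T=load("w2"); W=fcloud(d,K,T)
a=np.radians(29.4); c=np.array([.5155,-.235]); 
L=(W[...,:2]-c)@np.array([[np.cos(a),-np.sin(a)],[np.sin(a),np.cos(a)]])
for nm,lo,hi,x0,x1,y0,y1 in [("rib",.058,.068,-.06,.09,-.02,.02),("left",.05,.06,-.05,.06,.03,.07),("right",.05,.06,-.05,.06,-.07,-.03)]:
    m=(W[...,2]>lo)&(W[...,2]<hi)&(L[...,0]>x0)&(L[...,0]<x1)&(L[...,1]>y0)&(L[...,1]<y1)
    p=L[m]; print(nm,m.sum(),np.polyfit(p[:,0],p[:,1],1).round(4),"x",np.percentile(p[:,0],[0.5,99.5]).round(4),"y",np.percentile(p[:,1],[1,99]).round(4),np.median(W[m][:,2]).round(4))
m=(W[...,2]>.045)&(W[...,2]<.07)&(abs(L[...,1])<.05)&(L[...,0]<.12); print("x ext",np.percentile(L[m][:,0],[.1,99.9]).round(4))
m=(W[...,2]>.058)&(W[...,2]<.07)&(L[...,0]<-.06); print("panel x",np.percentile(L[m][:,0],[1,50,99]).round(4), np.percentile(L[m][:,1],[1,99]).round(4))
```

```text
rib 1503 [ 0.0303 -0.0025] x [-0.0593  0.075 ] y [-0.0088  0.0038] 0.0627
left 754 [0.0363 0.0457] x [-0.0491  0.0598] y [0.0415 0.0504] 0.0546
right 753 [ 0.035  -0.0517] x [-0.0491  0.0599] y [-0.0559 -0.0473] 0.0545
x ext [-0.1022  0.0834]
panel x [-0.0974 -0.0785 -0.0613] [-0.0295  0.0356]
```

```bash
python3 plan.py .516 -.238 .12 31.3 2
```

```text
t 7.8 at [ 0.5041 -0.2426  0.1964] rpy [-3.141e+00  3.000e-03  5.040e-01] F [-2.4 -2.6  0.7] w 0.403 gf 0.0
turn total [-0.0003  0.0021 -0.0282] per row [-0.0001  0.0011 -0.0141]
[0.16, 0.02, 0.95]
```

Call:
{"op": "jog_arm", "data": {"commands": [0,0.002,-0.014,0.16,0.02,0.8,0.4,0,0,-0.014,0.16,0.02,0.8,0.4,0,0,0,0,0,0.3,0.4,0,0,0,0,0,0,0.4,0,0,0,0,0,0,0.4]}}

```text
t: 8.22
eef_pos: [0.5184, -0.2304, 0.1221]
orientation: [-3.139, -0.002, 0.556]
wrist_force: [0.6, -0.8, -0.2]
gripper_width: 0.402
gripper_force: 0.0
```

```bash
python3 plan.py .516 -.238 .075 31.3 1
```

```text
t 8.22 at [ 0.5184 -0.2304  0.1221] rpy [-3.139e+00 -2.000e-03  5.560e-01] F [ 0.6 -0.8 -0.2] w 0.402 gf 0.0
turn total [-0.0015 -0.0016  0.0067] per row [-0.0015 -0.0016  0.0067]
[-0.15, 0.13, 1.18]
```

Call:
{"op": "jog_arm", "data": {"commands": [-0.001,-0.001,0.006,-0.15,0.13,0.5,0.4,0,0,0,0,0,0.5,0.4,0,0,0,0,0,0.1,0.4,0,0,0,0,0,0,0.4]}}

```text
t: 8.55
eef_pos: [0.5171, -0.2385, 0.0795]
orientation: [3.14, -0.002, 0.547]
wrist_force: [-1.1, 0.2, -0.1]
gripper_width: 0.402
gripper_force: 0.0
```

```bash
python3 plan.py .516 -.238 .033 31.3 1
```

```text
t 8.55 at [ 0.5171 -0.2385  0.0795] rpy [ 3.14e+00 -2.00e-03  5.47e-01] F [-1.1  0.2 -0.1] w 0.402 gf 0.0
turn total [ 0.0009 -0.0015  0.0007] per row [ 0.0009 -0.0015  0.0007]
[-0.02, -0.03, 1.16]
```

Call:
{"op": "jog_arm", "data": {"commands": [0,0,0,0,0,0.5,0.4,0,0,0,0,0,0.5,0.4,0,0,0,0,0,0.2,0.4,0,0,0,0,0,0,0.4]}}

```text
t: 8.88
eef_pos: [0.517, -0.2383, 0.0309]
orientation: [3.141, -0.002, 0.548]
wrist_force: [0.3, -0.0, -0.5]
gripper_width: 0.4
gripper_force: 0.0
```

```bash
python3 plan.py .516 -.238 .033 31.3 1
```

```text
t 8.88 at [ 0.517  -0.2383  0.0309] rpy [ 3.141e+00 -2.000e-03  5.480e-01] F [ 0.3 -0.  -0.5] w 0.4 gf 0.0
turn total [ 0.0004 -0.0012  0.0008] per row [ 0.0004 -0.0012  0.0008]
[-0.02, -0.02, -0.05]
```

Call:
{"op": "jog_arm", "data": {"commands": [0,0,0,0,0,0,0,0,0,0,0,0,0,0,0,0,0,0,0,0,0,0,0,0,0,0,0,0,0,0,0,0,0,0,0]}}

```text
t: 9.3
eef_pos: [0.5181, -0.239, 0.0325]
orientation: [3.138, -0.004, 0.547]
wrist_force: [0.0, 1.8, 2.3]
gripper_width: 0.104
gripper_force: 30.0
```

Call:
{"op": "jog_arm", "data": {"commands": [0,0,0,0,0,-0.09,0,0,0,0,0,0,0,0]}}

```text
t: 9.47
eef_pos: [0.5176, -0.2389, 0.0354]
orientation: [3.139, -0.003, 0.547]
wrist_force: [0.6, -0.6, -4.0]
gripper_width: 0.103
gripper_force: 30.0
```

Call:
{"op": "jog_arm", "data": {"commands": [0,0,0,0.3,0,0,0,0,0,0,0.4,0,0,0,0,0,0,0.4,0,0,0,0,0,0,0.4,0,0,0,0,0,0,0.2,0,0,0]}}

```text
t: 9.88
eef_pos: [0.5772, -0.2021, 0.0349]
orientation: [3.139, -0.003, 0.548]
wrist_force: [0.3, 0.1, -4.5]
gripper_width: 0.108
gripper_force: 30.0
```

```bash
python3 plan.py .58 -.2 .15 31.3 3
```

```text
t 9.88 at [ 0.5772 -0.2021  0.0349] rpy [ 3.139e+00 -3.000e-03  5.480e-01] F [ 0.3  0.1 -4.5] w 0.108 gf 30.0
turn total [ 0.0014 -0.0023  0.0011] per row [ 0.0005 -0.0008  0.0004]
[0.03, -0.0, -0.96]
```

Call:
{"op": "jog_arm", "data": {"commands": [0,0,0,0,0,-0.5,0,0,0,0,0,0,-0.9,0,0,0,0,0,0,-0.95,0,0,0,0,0,0,-0.95,0,0,0,0,0,0,-0.95,0]}}

```text
t: 10.3
eef_pos: [0.5746, -0.203, 0.2063]
orientation: [3.14, -0.002, 0.547]
wrist_force: [0.7, -0.7, -4.1]
gripper_width: 0.106
gripper_force: 30.0
```

Call:
{"op": "jog_arm", "data": {"commands": [0,0,0,0,0,-0.6,0,0,0,0,0,0,0,0]}}

```text
t: 10.47
eef_pos: [0.5782, -0.2046, 0.2371]
orientation: [3.13, -0.009, 0.547]
wrist_force: [0.9, 0.3, -2.9]
gripper_width: 0.105
gripper_force: 30.0
```

```bash
python3 plan.py .5805 .0458 .22 79.8 15
python3 - <<'E'
from h import *
im,d,K,T=load("top0"); W=cloud(d,K,T)
for nm,px in [("bottle",(293,100)),("jar",(235,106)),("roll",(207,235)),("tape",(152,237))]: print(nm,W[px[1],px[0]].round(3),ray(px,.19 if nm=="bottle" else .06,K,T).round(3))
E
```

```text
t 10.47 at [ 0.5782 -0.2046  0.2371] rpy [ 3.13  -0.009  0.547] F [ 0.9  0.3 -2.9] w 0.105 gf 30.0
turn total [ 0.01   -0.0024 -0.5636] per row [ 0.0007 -0.0002 -0.0376]
[0.22, -0.35, 0.03]
[0.26, -0.33, 0.03]
[0.29, -0.3, 0.03]
[0.33, -0.26, 0.03]
[0.35, -0.22, 0.03]
[0.38, -0.18, 0.03]
[0.39, -0.14, 0.03]
[0.41, -0.09, 0.03]
bottle [ 0.761 -0.145  0.188] [ 0.761 -0.145  0.19 ]
jar [0.773 0.024 0.089] [0.783 0.027 0.06 ]
roll [0.391 0.096 0.046] [0.39  0.094 0.06 ]
tape [0.38  0.253 0.065] [0.38  0.254 0.06 ]
```

Call:
{"op": "jog_arm", "data": {"commands": [0.001,0,-0.038,0.22,-0.35,0,0,0.001,0,-0.038,0.24,-0.34,0,0,0.001,0,-0.038,0.26,-0.33,0,0,0.001,0,-0.038,0.28,-0.31,0,0,0.001,0,-0.038,0.29,-0.3,0,0]}}

```text
t: 10.88
eef_pos: [0.5747, -0.1189, 0.2267]
orientation: [-3.134, -0.002, 0.835]
wrist_force: [0.7, 0.5, -4.1]
gripper_width: 0.11
gripper_force: 30.0
```

Call:
{"op": "jog_arm", "data": {"commands": [0,0,-0.038,0.31,-0.28,0,0,0,0,-0.038,0.33,-0.26,0,0,0,0,-0.038,0.34,-0.24,0,0,0,0,-0.038,0.35,-0.22,0,0,0,0,-0.038,0.37,-0.2,0,0]}}

```text
t: 11.3
eef_pos: [0.5755, -0.0355, 0.2272]
orientation: [-3.135, -0.003, 1.12]
wrist_force: [0.8, 0.6, -3.7]
gripper_width: 0.104
gripper_force: 30.0
```

Call:
{"op": "jog_arm", "data": {"commands": [0,0,-0.038,0.38,-0.18,0,0,0,0,-0.038,0.39,-0.16,0,0,0,0,-0.038,0.39,-0.14,0,0,0,0,-0.038,0.4,-0.12,0,0,0,0,-0.038,0.41,-0.09,0,0]}}

```text
t: 11.72
eef_pos: [0.5757, 0.0482, 0.2276]
orientation: [-3.136, -0.004, 1.405]
wrist_force: [0.6, 0.6, -3.4]
gripper_width: 0.107
gripper_force: 30.0
```

Call:
{"op": "jog_arm", "data": {"commands": [0,0,0,0,0,0.9,0,0,0,0,0,0,0.9,0,0,0,0,0,0,0.9,0,0,0,0,0,0,0,0,0,0,0,0,0,0,0]}}

```text
t: 12.13
eef_pos: [0.5733, 0.0479, 0.1183]
orientation: [-3.131, -0.003, 1.402]
wrist_force: [1.0, -0.3, -3.2]
gripper_width: 0.104
gripper_force: 30.0
```

```bash
python3 plan.py .5805 .0458 .06 79.8 3
```

```text
t 12.13 at [0.5733 0.0479 0.1183] rpy [-3.131e+00 -3.000e-03  1.402e+00] F [ 1.  -0.3 -3.2] w 0.104 gf 30.0
turn total [-0.0068 -0.0023  0.0064] per row [-0.0023 -0.0008  0.0021]
[-0.01, 0.07, 0.49]
```

Call:
{"op": "jog_arm", "data": {"commands": [-0.003,-0.001,0.004,-0.02,0.1,0.5,0,-0.002,0,0.002,-0.02,0.08,0.5,0,0,0,0,0,0,0.5,0,0,0,0,0,0,0.4,0,0,0,0,0,0,0,0]}}

```text
t: 12.55
eef_pos: [0.5828, 0.0451, 0.0451]
orientation: [3.138, -0.003, 1.393]
wrist_force: [-0.9, -0.5, -5.7]
gripper_width: 0.106
gripper_force: 30.0
```

```bash
python3 plan.py .5805 .0458 .0145 79.8 1
```

```text
t 12.55 at [0.5828 0.0451 0.0451] rpy [ 3.138e+00 -3.000e-03  1.393e+00] F [-0.9 -0.5 -5.7] w 0.106 gf 30.0
turn total [ 0.0021 -0.002   0.0001] per row [ 0.0021 -0.002   0.0001]
[0.0, -0.06, 0.76]
```

Call:
{"op": "jog_arm", "data": {"commands": [0.001,-0.001,0,0,-0.05,0.3,0,0,0,0,0,0,0.3,0,0,0,0,0,0,0.08,0,0,0,0,0,0,0.06,0,0,0,0,0,0,0,0]}}

```text
t: 12.97
eef_pos: [0.5818, 0.0456, 0.0165]
orientation: [3.138, -0.002, 1.393]
wrist_force: [-0.1, 0.8, -4.4]
gripper_width: 0.104
gripper_force: 30.0
```

```bash
python3 plan.py .5805 .0458 .0145 79.8 1
```

```text
t 12.97 at [0.5818 0.0456 0.0165] rpy [ 3.138e+00 -2.000e-03  1.393e+00] F [-0.1  0.8 -4.4] w 0.104 gf 30.0
turn total [ 0.0026 -0.0012  0.0004] per row [ 0.0026 -0.0012  0.0004]
[-0.0, -0.03, 0.05]
```

Call:
{"op": "jog_arm", "data": {"commands": [0,0,0,0,0,0.07,0,0,0,0,0,0,0,0]}}

```text
t: 13.13
eef_pos: [0.5828, 0.0456, 0.0148]
orientation: [3.136, -0.002, 1.393]
wrist_force: [0.5, -0.2, -2.9]
gripper_width: 0.104
gripper_force: 30.0
```

Call:
{"op": "jog_arm", "data": {"commands": [0,0,0,0,0,0.06,0,0,0,0,0,0,0,0]}}

```text
t: 13.3
eef_pos: [0.5829, 0.0456, 0.0144]
orientation: [3.136, -0.002, 1.393]
wrist_force: [-8.4, -0.9, 16.8]
gripper_width: 0.105
gripper_force: 30.0
```

Call:
{"op": "jog_arm", "data": {"commands": [0,0,0,0,0,0,0.38,0,0,0,0,0,0,0.38,0,0,0,0,0,-0.5,0.38,0,0,0,0,0,-0.8,0.38,0,0,0,0,0,-0.9,0.38]}}

```text
t: 13.72
eef_pos: [0.5798, 0.0455, 0.0985]
orientation: [3.141, -0.001, 1.393]
wrist_force: [0.9, 0.6, -0.1]
gripper_width: 0.369
gripper_force: 0.0
```

Call:
{"op": "jog_arm", "data": {"commands": [0,0,0,-0.6,0,-0.8,0.38,0,0,0,-0.8,0,-0.6,0.38,0,0,0,-0.8,0,-0.4,0.38,0,0,0,-0.3,0,0,0.38,0,0,0,0,0,0,0.38]}}

```text
t: 14.13
eef_pos: [0.5643, -0.0558, 0.173]
orientation: [3.134, -0.001, 1.39]
wrist_force: [0.1, -0.3, -0.6]
gripper_width: 0.377
gripper_force: 0.0
```

```bash
python3 wr.py w3; python3 plan.py .5645 -.0548 .1 79.8 2
cat > meas.py <<'E'
import sys
from h import *
im,d,K,T=load(sys.argv[1]); W=fcloud(d,K,T); M=np.array([.5999,.1541]); a=np.radians(79.8); Rm=np.array([[np.cos(a),-np.sin(a)],[np.sin(a),np.cos(a)]])
L=(W[...,:2]-M)@Rm; z=W[...,2]   # mouth frame
nx=float(sys.argv[2]) # nominal drawer centre x in mouth frame
def fit(nm,zl,zh,x0,x1,y0,y1,ax=0):
    m=(z>zl)&(z<zh)&(L[...,0]>nx+x0)&(L[...,0]<nx+x1)&(L[...,1]>y0)&(L[...,1]<y1); p=L[m]
    if len(p)<20: print(nm,"few",len(p)); return
    k=np.polyfit(p[:,ax]-(nx if ax==0 else 0),p[:,1-ax],1); print(nm,len(p),"slope deg",round(float(np.degrees(np.arctan(k[0]))),2),"at centre",k[1].round(4),"x",np.percentile(p[:,0],[.5,99.5]).round(4),"y",np.percentile(p[:,1],[1,99]).round(4),"z",np.median(z[m]).round(4))
fit("rib",.040,.05,-.06,.078,-.02,.02); fit("wallL",.032,.042,-.06,.05,.035,.07); fit("wallR",.032,.042,-.06,.05,-.07,-.035)
fit("panel",.043,.052,-.1,-.07,-.06,.06,1); fit("pull",.034,.044,-.125,-.092,-.03,.03)
m=(z>.058)&(z<.07)&(L[...,0]>-.02); print("roof front x",np.percentile(L[m][:,0],[.5,2]).round(4),rect(W[big(m)]))
E
python3 meas.py w3 -.108
```

```text
t 14.18 at [ 0.5637 -0.054   0.1714] rpy [ 3.137e+00 -2.000e-03  1.391e+00] F [-0.1 -0.   0.4] w 0.38 gf 0.0
turn total [ 0.0034 -0.0014 -0.0013] per row [ 0.0017 -0.0007 -0.0007]
[-0.01, 0.01, 0.89]
rib 1636 slope deg -0.05 at centre -0.0027 x [-0.1673 -0.0349] y [-0.0075  0.0026] z 0.0446
wallL 812 slope deg 0.07 at centre 0.0461 x [-0.1674 -0.0587] y [0.043  0.0496] z 0.0365
wallR 819 slope deg 0.03 at centre -0.0513 x [-0.1676 -0.0588] y [-0.0548 -0.0482] z 0.0365
panel 1926 slope deg -0.06 at centre -0.1901 x [-0.1979 -0.1785] y [-0.056   0.0506] z 0.0464
pull 459 slope deg -1.34 at centre -0.0049 x [-0.2315 -0.2006] y [-0.0094  0.0041] z 0.0396Traceback (most recent call last):
  File "meas.py", line 12, in <module>
    m=(z>.058)&(z<.07)&(L[...,0]>-.02); print("roof front x",np.percentile(L[m][:,0],[.5,2]).round(4),rect(W[big(m)]))
                                                             ~~~~~~~~~~~~~^^^^^^^^^^^^^^^^^^
    return _quantile_unchecked(
        a, q, axis, out, overwrite_input, method, keepdims, weights)
    return _ureduce(a,
                    func=_quantile_ureduce_func,
    ...<5 lines>...
                    overwrite_input=overwrite_input,
                    method=method)
    r = func(a, **kwargs)
    result = _quantile(arr,
                       quantiles=q,
    ...<2 lines>...
                       out=out,
                       weights=wgt)
    slices_having_nans = np.isnan(arr[-1, ...])
                                  ~~~^^^^^^^^^
IndexError: index -1 is out of bounds for axis 0 with size 0
```

View pics/w3.png

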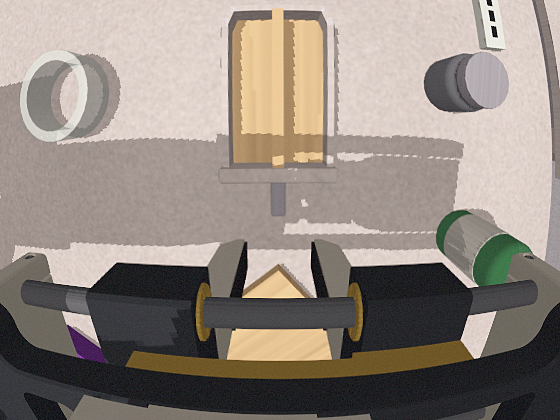

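The wrist view shows the drawer standing straight on the counter, with the rib at column 278, the panel at row 175 and the pull from (278,183) to (278,215). It sits about 2.7 mm to the right of the bay's centre line. I'll grip the pull slightly towards its outer end.

```bash
python3 plan.py .564 -.061 .06 79.8 4
```

```text
t 14.18 at [ 0.5637 -0.054   0.1714] rpy [ 3.137e+00 -2.000e-03  1.391e+00] F [-0.1 -0.   0.4] w 0.38 gf 0.0
turn total [ 0.0034 -0.0014 -0.0013] per row [ 0.0008 -0.0004 -0.0003]
[-0.04, 0.01, 0.7]
```

Call:
{"op": "jog_arm", "data": {"commands": [0.003,-0.001,-0.001,-0.08,0.02,0.7,0.38,0,0,0,-0.08,0.02,0.7,0.38,0,0,0,0,0,0.7,0.38,0,0,0,0,0,0.5,0.38,0,0,0,0,0,0,0.38]}}

```text
t: 14.6
eef_pos: [0.5592, -0.0571, 0.0602]
orientation: [-3.13, -0.001, 1.396]
wrist_force: [-0.9, 1.3, -0.3]
gripper_width: 0.38
gripper_force: 0.0
```

```bash
python3 plan.py .564 -.061 .02 79.8 1
```

```text
t 14.6 at [ 0.5592 -0.0571  0.0602] rpy [-3.130e+00 -1.000e-03  1.396e+00] F [-0.9  1.3 -0.3] w 0.38 gf 0.0
turn total [-0.0077 -0.0007  0.002 ] per row [-0.0077 -0.0007  0.002 ]
[-0.08, 0.15, 1.0]
```

Call:
{"op": "jog_arm", "data": {"commands": [-0.005,0,0.001,-0.08,0.11,0.2,0.38,0,0,0,0,0,0.2,0.38,0,0,0,0,0,0,0.38]}}

```text
t: 14.85
eef_pos: [0.568, -0.0631, 0.0506]
orientation: [3.135, -0.001, 1.394]
wrist_force: [0.1, 0.5, -0.8]
gripper_width: 0.38
gripper_force: 0.0
```

```bash
python3 plan.py .564 -.061 .02 79.8 1
```

```text
t 14.85 at [ 0.568  -0.0631  0.0506] rpy [ 3.135e+00 -1.000e-03  1.394e+00] F [ 0.1  0.5 -0.8] w 0.38 gf 0.0
turn total [ 0.0046 -0.0004  0.0005] per row [ 0.0046 -0.0004  0.0005]
[0.03, -0.11, 0.76]
```

Call:
{"op": "jog_arm", "data": {"commands": [0.002,0,0,0.02,-0.07,0.3,0.38,0,0,0,0,0,0.3,0.38,0,0,0,0,0,0.1,0.38,0,0,0,0,0,0,0.38]}}

```text
t: 15.18
eef_pos: [0.564, -0.0618, 0.0213]
orientation: [3.14, -0.0, 1.393]
wrist_force: [-0.9, 0.7, -0.3]
gripper_width: 0.382
gripper_force: 0.0
```

```bash
python3 plan.py .564 -.061 .02 79.8 1
```

```text
t 15.18 at [ 0.564  -0.0618  0.0213] rpy [ 3.14  -0.     1.393] F [-0.9  0.7 -0.3] w 0.382 gf 0.0
turn total [ 0.0008 -0.0003  0.0003] per row [ 0.0008 -0.0003  0.0003]
[0.02, -0.0, 0.03]
```

Perfect. I'll close, then look with the drawer and the mouth in one view.

Call:
{"op": "jog_arm", "data": {"commands": [0,0,0,0,0,0,0,0,0,0,0,0,0,0,0,0,0,0,0,0,0,0,0,0,0,0,0,0]}}

```text
t: 15.52
eef_pos: [0.5658, -0.0623, 0.0239]
orientation: [3.137, -0.0, 1.393]
wrist_force: [-3.0, 0.5, 3.6]
gripper_width: 0.145
gripper_force: 30.1
```

```bash
python3 wr.py w4; python3 plan.py .564 -.061 .02 79.8 1; sed -i 's/^m=(z>.058.*/m=(z>.058)\&(z<.07)\&(L[...,0]>-.02); print("roof px",m.sum())\nif m.sum()>50:\n    p=L[m]; f=p[p[:,0]<.06]; xs=np.percentile(p[:,0],1); print("front x",xs.round(4),"y sides",[[round(float(v),4) for v in (f[abs(f[:,0]-q)<.006][:,1].min(),f[abs(f[:,0]-q)<.006][:,1].max())] for q in (.01,.03,.05) if (abs(f[:,0]-q)<.006).sum()>5])/' meas.py; python3 meas.py w4 -.11
```

```text
t 15.57 at [ 0.5657 -0.0623  0.0238] rpy [ 3.137 -0.     1.393] F [-1.3  0.3  2.4] w 0.149 gf 30.0
turn total [ 0.0031 -0.0002  0.0005] per row [ 0.0031 -0.0002  0.0005]
[0.02, -0.05, 0.1]
rib 3903 slope deg 0.8 at centre -0.0032 x [-0.1696 -0.0902] y [-0.0085  0.0017] z 0.0446
wallL 2446 slope deg 0.89 at centre 0.0452 x [-0.1695 -0.0836] y [0.0417 0.0488] z 0.0365
wallR 2466 slope deg 0.89 at centre -0.0517 x [-0.1695 -0.0838] y [-0.0557 -0.0488] z 0.0364
panel 7059 slope deg -0.9 at centre -0.1908 x [-0.2099 -0.1808] y [-0.0574  0.0486] z 0.0465
pull 1854 slope deg 0.38 at centre -0.0043 x [-0.2308 -0.2021] y [-0.0251  0.0149] z 0.0395
roof px 0
```

View pics/w4.png

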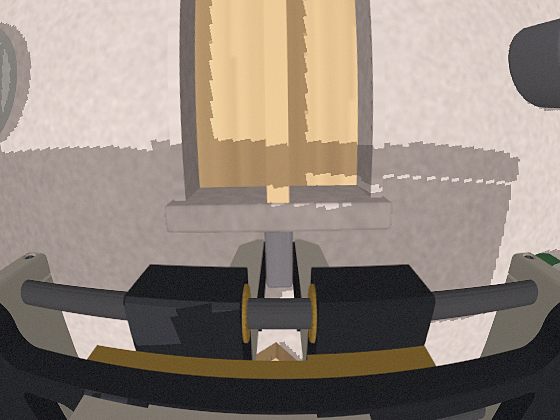

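The pull is held (opening 14 mm), with the pull visible at (278,258) and the panel at row 215. The drawer now measures about 0.85° counter-clockwise and about 4.7 mm right at the pull. I'll straighten and centre it before entering.

Call:
{"op": "jog_arm", "data": {"commands": [0,0,0.005,0,-0.06,0,0,0,0,0.005,0,-0.06,0,0,0,0,0,0,0,0,0]}}

```text
t: 15.82
eef_pos: [0.5611, -0.0614, 0.0238]
orientation: [3.136, -0.0, 1.377]
wrist_force: [1.6, -0.4, 2.1]
gripper_width: 0.149
gripper_force: 30.0
```

```bash
cat >> plan.py <<'E'
    s=r.get_state(); L=np.array(s["eef_pos"])[:2]-[.5999,.1541]; c,sn=np.cos(np.radians(79.8)),np.sin(np.radians(79.8)); print("mouth frame x,y",round(L[0]*c+L[1]*sn,4),round(-L[0]*sn+L[1]*c,4),"yaw",round(np.degrees(s["orientation"][2]),2),"torque",np.round(s["ft_torque"],2))
E
python3 wr.py w5;python3 plan.py .564 -.061 .02 79 1; python3 meas.py w5 -.11
```

```text
t 15.87 at [ 0.5612 -0.0614  0.0238] rpy [ 3.136e+00 -1.000e-03  1.378e+00] F [ 1.7 -0.5  2.7] w 0.151 gf 30.0
turn total [ 0.0037 -0.0003 -0.0007] per row [ 0.0037 -0.0003 -0.0007]
[0.02, 0.07, 0.1]
mouth frame x,y -0.219 -0.0 yaw 78.94 torque [-0.12 -0.14 -0.07]
rib 3909 slope deg -1.0 at centre -0.002 x [-0.1697 -0.0903] y [-0.0068  0.0034] z 0.0446
wallL 2468 slope deg -0.9 at centre 0.0465 x [-0.1694 -0.083 ] y [0.0435 0.0506] z 0.0364
wallR 2453 slope deg -0.95 at centre -0.0505 x [-0.1696 -0.0842] y [-0.054  -0.0469] z 0.0364
panel 7002 slope deg 0.69 at centre -0.1907 x [-0.2099 -0.1808] y [-0.0537  0.0524] z 0.0465
pull 1831 slope deg 0.42 at centre 0.0005 x [-0.2309 -0.2022] y [-0.0204  0.0196] z 0.0395
roof px 0
```

Call:
{"op": "jog_arm", "data": {"commands": [0,0,-0.008,0,0,0,0,0,0,-0.008,0,0,0,0,0,0,0,0,0,0,0]}}

```text
t: 16.12
eef_pos: [0.5615, -0.0612, 0.0238]
orientation: [3.136, -0.001, 1.404]
wrist_force: [3.1, 0.8, 4.9]
gripper_width: 0.146
gripper_force: 30.0
```

```bash
python3 wr.py w6;python3 plan.py .564 -.061 .02 79.8 1; python3 meas.py w6 -.11
```

```text
t 16.17 at [ 0.5615 -0.0612  0.0238] rpy [ 3.136e+00 -1.000e-03  1.403e+00] F [2.9 1.3 4.1] w 0.148 gf 30.0
turn total [ 0.0037 -0.0004  0.0067] per row [ 0.0037 -0.0004  0.0067]
[0.02, 0.06, 0.1]
mouth frame x,y -0.2187 -0.0003 yaw 80.37 torque [ 0.11 -0.47 -0.07]
rib 3927 slope deg 0.57 at centre 0.0007 x [-0.1695 -0.0899] y [-0.0045  0.0055] z 0.0446
wallL 2454 slope deg 0.66 at centre 0.0491 x [-0.1695 -0.0841] y [0.0459 0.0527] z 0.0365
wallR 2486 slope deg 0.61 at centre -0.0477 x [-0.1694 -0.0827] y [-0.0517 -0.0449] z 0.0365
panel 7047 slope deg -0.55 at centre -0.1906 x [-0.2098 -0.1808] y [-0.0533  0.0528] z 0.0465
pull 1822 slope deg -0.07 at centre -0.0007 x [-0.2307 -0.2022] y [-0.0203  0.0194] z 0.0395
roof px 0
```

Call:
{"op": "jog_arm", "data": {"commands": [0,0,0.007,0,0,0,0,0,0,0,0.2,0,0,0,0,0,0,0.2,0,0,0,0,0,0,0.2,0,0,0,0,0,0,0,0,0,0]}}

```text
t: 16.58
eef_pos: [0.5653, -0.0374, 0.0238]
orientation: [3.137, 0.0, 1.392]
wrist_force: [1.4, 0.3, 6.9]
gripper_width: 0.149
gripper_force: 30.0
```

```bash
python3 wr.py w7;python3 plan.py .564 -.061 .02 79.8 1; python3 meas.py w7 -.086
```

```text
t 16.63 at [ 0.5653 -0.0374  0.0238] rpy [ 3.137 -0.     1.392] F [0.9 1.  6.6] w 0.155 gf 30.0
turn total [ 0.003  -0.0001 -0.0003] per row [ 0.003  -0.0001 -0.0003]
[-0.59, 0.07, 0.09]
mouth frame x,y -0.1946 0.0001 yaw 79.77 torque [ 0.13 -0.07  0.02]
rib 3968 slope deg 0.35 at centre 0.0005 x [-0.1457 -0.0658] y [-0.0046  0.0052] z 0.0447
wallL 2467 slope deg 0.31 at centre 0.0489 x [-0.1456 -0.0594] y [0.0459 0.0524] z 0.0365
wallR 2476 slope deg 0.33 at centre -0.0479 x [-0.1454 -0.0593] y [-0.0517 -0.0451] z 0.0365
panel 7100 slope deg -0.22 at centre -0.1665 x [-0.1856 -0.1567] y [-0.053  0.053] z 0.0464
pull 1807 slope deg 0.73 at centre 0.0012 x [-0.2064 -0.1783] y [-0.0199  0.0199] z 0.0394
roof px 0
```

Call:
{"op": "jog_arm", "data": {"commands": [0,0,0.003,0.2,0,0,0,0,0,0,0.25,0,0,0,0,0,0,0.25,0,0,0,0,0,0,0.25,0,0,0,0,0,0,0.15,0,0,0]}}

```text
t: 17.05
eef_pos: [0.5732, 0.0051, 0.0238]
orientation: [3.137, 0.001, 1.387]
wrist_force: [-1.2, -5.9, 7.0]
gripper_width: 0.149
gripper_force: 30.0
```

```bash
python3 wr.py w8;python3 plan.py .564 -.061 .02 79.8 1; python3 meas.py w8 -.042
```

```text
t 17.1 at [0.5733 0.006  0.0238] rpy [3.137e+00 1.000e-03 1.388e+00] F [0.7 0.8 7.2] w 0.147 gf 30.0
turn total [ 0.003   0.0004 -0.0034] per row [ 0.003   0.0004 -0.0034]
[-1.69, 0.08, 0.1]
mouth frame x,y -0.1504 -0.0 yaw 79.51 torque [-0.14 -0.05  0.04]
rib 3925 slope deg 0.03 at centre -0.0002 x [-0.1016 -0.0227] y [-0.0052  0.0048] z 0.0446
wallL 2458 slope deg 0.15 at centre 0.0483 x [-0.1015 -0.0157] y [0.0454 0.0519] z 0.0365
wallR 2461 slope deg 0.07 at centre -0.0486 x [-0.1016 -0.0164] y [-0.0522 -0.0458] z 0.0364
panel 6913 slope deg -0.17 at centre -0.1227 x [-0.1419 -0.1128] y [-0.0534  0.0528] z 0.0465
pull 1840 slope deg 0.4 at centre 0.0003 x [-0.1633 -0.1341] y [-0.0205  0.0195] z 0.0394
roof px 0
```

Call:
{"op": "jog_arm", "data": {"commands": [0,0,0,0.2,0,0,0,0,0,0,0.25,0,0,0,0,0,0,0.2,0,0,0,0,0,0,0,0,0,0]}}

```text
t: 17.43
eef_pos: [0.578, 0.0317, 0.0238]
orientation: [3.137, 0.0, 1.388]
wrist_force: [0.5, 0.4, 7.1]
gripper_width: 0.145
gripper_force: 30.0
```

```bash
python3 wr.py w9;python3 plan.py .564 -.061 .02 79.8 1; python3 meas.py w9 -.016
```

```text
t 17.48 at [0.5781 0.0316 0.0238] rpy [ 3.137 -0.     1.388] F [-0.1  1.8  7.1] w 0.147 gf 30.0
turn total [ 0.003  -0.0003 -0.0033] per row [ 0.003  -0.0003 -0.0033]
[-2.34, 0.08, 0.09]
mouth frame x,y -0.1244 -0.0002 yaw 79.52 torque [ 0.33 -0.12  0.08]
rib 3903 slope deg 0.06 at centre -0.0003 x [-0.0756  0.0031] y [-0.0052  0.0046] z 0.0447
wallL 2569 slope deg 3.59 at centre 0.0502 x [-0.0756  0.0064] y [0.0452 0.0677] z 0.0365
wallR 2561 slope deg -3.5 at centre -0.0509 x [-0.0756  0.0065] y [-0.0672 -0.0459] z 0.0365
panel 7078 slope deg -0.02 at centre -0.0964 x [-0.1155 -0.0868] y [-0.0534  0.0526] z 0.0464
pull 1806 slope deg 0.39 at centre 0.0002 x [-0.1366 -0.1082] y [-0.0205  0.0194] z 0.0394
roof px 1511
front x -0.0003 y sides [[-0.0711, 0.0724]]
```

View pics/w9.png

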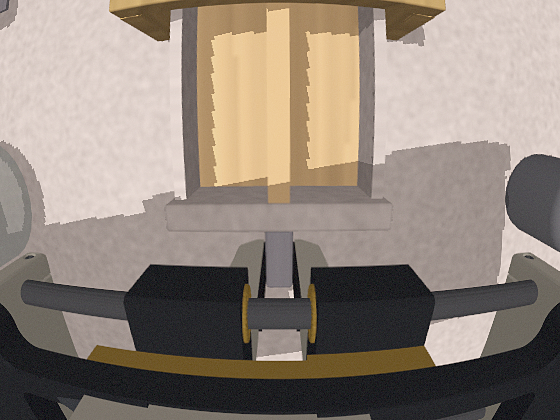

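The view shows the unit's mouth at the top (row 8) with the drawer centred in it to within 1 mm. I'll go on gently.

Call:
{"op": "jog_arm", "data": {"commands": [0,0,0,0.12,-0.01,0,0,0,0,0,0.15,0,0,0,0,0,0,0.15,0,0,0,0,0,0,0.15,0,0,0,0,0,0,0.15,0,0,0]}}

```text
t: 17.9
eef_pos: [0.5827, 0.0584, 0.0238]
orientation: [3.137, 0.002, 1.387]
wrist_force: [-1.5, -5.2, 8.5]
gripper_width: 0.146
gripper_force: 30.0
```

```bash
python3 wr.py w10;python3 plan.py .564 -.061 .02 79.8 1; python3 meas.py w10 .012
```

```text
t 17.95 at [0.5829 0.0595 0.0239] rpy [3.137e+00 1.000e-03 1.387e+00] F [-0.2 -3.4  8.3] w 0.149 gf 30.0
turn total [ 0.003   0.0006 -0.0036] per row [ 0.003   0.0006 -0.0036]
[-3.05, 0.09, 0.1]
mouth frame x,y -0.0961 0.0 yaw 79.49 torque [-0.58  0.04 -0.02]
rib 2499 slope deg -0.39 at centre -0.0004 x [-0.0477  0.0015] y [-0.0052  0.0048] z 0.0446
wallL 1591 slope deg 4.61 at centre 0.0517 x [-0.0475  0.0033] y [0.0454 0.0663] z 0.0365
wallR 1612 slope deg -4.45 at centre -0.052 x [-0.0477  0.0032] y [-0.067  -0.0458] z 0.0364
panel 7005 slope deg -0.16 at centre -0.0689 x [-0.0879 -0.0587] y [-0.0533  0.0528] z 0.0465
pull 1839 slope deg 0.3 at centre 0.0002 x [-0.1092 -0.0802] y [-0.0203  0.0196] z 0.0394
roof px 21846
front x 0.0003 y sides [[-0.0725, 0.0719], [-0.0722, 0.072]]
```

Call:
{"op": "jog_arm", "data": {"commands": [0,0,-0.001,0.15,0,0,0,0,0,0,0.15,0,0,0,0,0,0,0.15,0,0,0,0,0,0,0.15,0,0,0,0,0,0,0.15,0,0,0]}}

```text
t: 18.37
eef_pos: [0.5881, 0.0879, 0.0238]
orientation: [3.137, 0.002, 1.388]
wrist_force: [-0.5, -7.1, 8.3]
gripper_width: 0.148
gripper_force: 30.0
```

```bash
python3 wr.py w11;python3 plan.py .564 -.061 .02 79.8 1; python3 meas.py w11 .042
```

```text
t 18.42 at [0.5883 0.089  0.0238] rpy [3.137e+00 1.000e-03 1.389e+00] F [-0.4 -2.8  7.6] w 0.148 gf 30.0
turn total [ 0.0029  0.0006 -0.0027] per row [ 0.0029  0.0006 -0.0027]
[-3.8, 0.08, 0.1]
mouth frame x,y -0.0661 -0.0001 yaw 79.57 torque [-0.65  0.04  0.04]
rib 845 slope deg -2.09 at centre -0.002 x [-0.0179 -0.0009] y [-0.0051  0.0047] z 0.0446
wallL 491 slope deg 0.62 at centre 0.0488 x [-0.0178 -0.0009] y [0.0454 0.0518] z 0.0365
wallR 498 slope deg -0.37 at centre -0.049 x [-0.0178 -0.0009] y [-0.0522 -0.0458] z 0.0364
panel 6981 slope deg -0.18 at centre -0.0388 x [-0.0579 -0.0288] y [-0.0534  0.0527] z 0.0465
pull 1846 slope deg 0.39 at centre 0.0003 x [-0.0793 -0.0502] y [-0.0206  0.0195] z 0.0395
roof px 39655
front x 0.0009 y sides [[-0.0722, 0.072], [-0.0723, 0.0721], [-0.0725, 0.0722]]
```

Call:
{"op": "jog_arm", "data": {"commands": [0,0,0,0.15,0,0,0,0,0,0,0.15,0,0,0,0,0,0,0.15,0,0,0,0,0,0,0.15,0,0,0,0,0,0,0.15,0,0,0]}}

```text
t: 18.83
eef_pos: [0.5936, 0.1173, 0.0238]
orientation: [3.137, 0.002, 1.388]
wrist_force: [-2.2, -6.6, 8.5]
gripper_width: 0.147
gripper_force: 30.0
```

```bash
python3 wr.py w12;python3 plan.py .564 -.061 .02 79.8 1; python3 meas.py w12 .072
```

```text
t 18.88 at [0.5937 0.1185 0.0238] rpy [3.137e+00 1.000e-03 1.389e+00] F [-0.8 -4.2  9.1] w 0.147 gf 30.0
turn total [ 0.0029  0.0006 -0.0026] per row [ 0.0029  0.0006 -0.0026]
[-4.55, 0.08, 0.1]
mouth frame x,y -0.0361 -0.0002 yaw 79.57 torque [-0.67  0.04  0.01]
rib few 0
wallL few 0
wallR few 0
panel 5283 slope deg -0.2 at centre -0.0107 x [-0.028  -0.0043] y [-0.0536  0.0527] z 0.0466
pull 1852 slope deg 0.2 at centre -0.0003 x [-0.0493 -0.0203] y [-0.0208  0.0193] z 0.0395
roof px 55634
front x 0.0014 y sides [[-0.0725, 0.0721], [-0.0725, 0.0722], [-0.0726, 0.0721]]
```

Call:
{"op": "jog_arm", "data": {"commands": [0,0,0,0.08,0,0,0,0,0,0,0.08,0,0,0,0,0,0,0.08,0,0,0,0,0,0,0.04,0,0,0,0,0,0,0,0,0,0]}}

```text
t: 19.3
eef_pos: [0.5956, 0.1287, 0.0238]
orientation: [3.137, 0.001, 1.389]
wrist_force: [-0.9, -3.8, 9.1]
gripper_width: 0.144
gripper_force: 30.0
```

```bash
python3 wr.py w13;python3 plan.py .564 -.061 .02 79.8 1; python3 meas.py w13 .082
cat > flush.py <<'E'
import sys
from h import *
im,d,K,T=load(sys.argv[1]); W=fcloud(d,K,T); a=np.radians(79.8); Rm=np.array([[np.cos(a),-np.sin(a)],[np.sin(a),np.cos(a)]]); L=(W[...,:2]-[.5999,.1541])@Rm; z=W[...,2]
for s in (-1,1):
    for nm,zl,zh,y0,y1 in [("panel",.015,.052,.015,.05),("unit",.015,.070,.059,.071)]:
        y=s*L[...,1]; m=(z>zl)&(z<zh)&(y>y0)&(y<y1)&(abs(L[...,0])<.04); p=L[m][:,0]; print(nm,s,m.sum(),"front x pct",np.percentile(p,[.5,1,2,5]).round(4) if len(p) else None)
E
python3 flush.py w13
```

```text
t 19.35 at [0.5956 0.1287 0.0238] rpy [3.137e+00 1.000e-03 1.389e+00] F [-1.2 -3.6  8.6] w 0.147 gf 30.0
turn total [ 0.0029  0.0008 -0.0027] per row [ 0.0029  0.0008 -0.0027]
[-4.81, 0.08, 0.1]
mouth frame x,y -0.0258 -0.0003 yaw 79.57 torque [-0.64  0.16  0.03]
rib few 0
wallL few 0
wallR few 0
panel 491 slope deg 0.18 at centre -0.0165 x [-0.018  -0.0158] y [-0.022   0.0208] z 0.0477
pull 1779 slope deg 0.69 at centre 0.0007 x [-0.0377 -0.0101] y [-0.0207  0.0193] z 0.0395
roof px 61037
front x 0.001 y sides [[-0.0722, 0.0719], [-0.0724, 0.072], [-0.0724, 0.0723]]
panel -1 261 front x pct [-0.0171 -0.0171 -0.0171 -0.017 ]
unit -1 2130 front x pct [0.0011 0.0013 0.0017 0.0029]
panel 1 201 front x pct [-0.0171 -0.017  -0.017  -0.0168]
unit 1 2127 front x pct [0.0007 0.0011 0.0016 0.0029]
```

Call:
{"op": "jog_arm", "data": {"commands": [0,0,0,0.03,0,0,0,0,0,0,0.02,0,0,0,0,0,0,0,0,0,0]}}

```text
t: 19.6
eef_pos: [0.5959, 0.1303, 0.0238]
orientation: [3.137, 0.002, 1.389]
wrist_force: [-1.1, -5.4, 9.2]
gripper_width: 0.148
gripper_force: 30.0
```

Call:
{"op": "jog_arm", "data": {"commands": [0,0,0,0.02,0,0,0,0,0,0,0,0,0,0]}}

```text
t: 19.77
eef_pos: [0.5961, 0.131, 0.0238]
orientation: [3.137, 0.002, 1.389]
wrist_force: [-1.0, -5.2, 10.2]
gripper_width: 0.146
gripper_force: 30.0
```

Call:
{"op": "jog_arm", "data": {"commands": [0,0,0,0.02,0,0,0,0,0,0,0,0,0,0]}}

```text
t: 19.93
eef_pos: [0.5962, 0.1317, 0.0238]
orientation: [3.137, 0.002, 1.389]
wrist_force: [-1.2, -6.3, 8.4]
gripper_width: 0.146
gripper_force: 30.0
```

Call:
{"op": "jog_arm", "data": {"commands": [0,0,0,0.02,0,0,0,0,0,0,0,0,0,0]}}

```text
t: 20.1
eef_pos: [0.5964, 0.1325, 0.0238]
orientation: [3.137, 0.002, 1.389]
wrist_force: [-0.7, -5.6, 8.3]
gripper_width: 0.148
gripper_force: 30.0
```

```bash
python3 plan.py .564 -.061 .02 79.8 1|tail -1
```

```text
mouth frame x,y -0.0219 -0.0003 yaw 79.56 torque [-0.97  0.19  0.02]
```

Call:
{"op": "jog_arm", "data": {"commands": [0,0,0,0.02,0,0,0,0,0,0,0,0,0,0]}}

```text
t: 20.27
eef_pos: [0.5965, 0.1333, 0.0239]
orientation: [3.137, 0.002, 1.389]
wrist_force: [-0.7, -6.3, 9.3]
gripper_width: 0.146
gripper_force: 30.0
```

Call:
{"op": "jog_arm", "data": {"commands": [0,0,0,0.02,0,0,0,0,0,0,0,0,0,0]}}

```text
t: 20.43
eef_pos: [0.5965, 0.1334, 0.0238]
orientation: [3.138, 0.003, 1.388]
wrist_force: [-2.5, -9.4, 10.5]
gripper_width: 0.15
gripper_force: 30.0
```

Call:
{"op": "jog_arm", "data": {"commands": [0,0,0,0.02,0,0,0,0,0,0,0,0,0,0]}}

```text
t: 20.6
eef_pos: [0.5965, 0.1334, 0.0238]
orientation: [3.138, 0.004, 1.388]
wrist_force: [-2.0, -12.6, 13.0]
gripper_width: 0.15
gripper_force: 30.0
```

Call:
{"op": "jog_arm", "data": {"commands": [0,0,0,0,0,0,0.35,0,0,0,0,0,0,0.35,0,0,0,0,0,0,0.35,0,0,0,0,0,-0.4,0.35,0,0,0,0,0,-0.7,0.35]}}

```text
t: 21.02
eef_pos: [0.5926, 0.136, 0.0628]
orientation: [-3.137, 0.002, 1.389]
wrist_force: [1.0, -0.1, -0.2]
gripper_width: 0.348
gripper_force: 0.0
```

Call:
{"op": "jog_arm", "data": {"commands": [0,0,0,-0.4,0,-0.8,0.35,0,0,0,-0.9,0,-0.8,0.35,0,0,0,-0.9,0,-0.5,0.35,0,0,0,-0.9,0,0,0.35,0,0,0,0,0,0,0.35]}}

```text
t: 21.43
eef_pos: [0.5748, 0.0141, 0.1486]
orientation: [3.135, 0.002, 1.386]
wrist_force: [-0.5, 0.4, -1.9]
gripper_width: 0.355
gripper_force: 0.0
```

```bash
python3 wr.py w14; python3 plan.py .56 -.06 .2 79.8 1; python3 flush.py w14
python3 - <<'E'
from h import *
im,d,K,T=load("w14"); W=fcloud(d,K,T)
m=big(band(W,.085,.1,.5,.75,.13,.35)); print("level",m.sum(),rect(W[m]),np.percentile(W[m][:,2],[5,50,95]).round(4)); m=big(band(W,.058,.07,.5,.75,.1,.4)); print("roof",rect(W[m]))
E
```

```text
t 21.48 at [0.5744 0.0166 0.1473] rpy [ 3.137 -0.     1.385] F [-0.1  0.3  0.4] w 0.348 gf 0.0
turn total [ 0.0031  0.     -0.005 ] per row [ 0.0031  0.     -0.005 ]
[-1.95, 0.01, -1.32]
mouth frame x,y -0.1399 0.0007 yaw 79.37 torque [-0.03 -0.04 -0.03]
panel -1 407 front x pct [-0.0003 -0.0003 -0.0002 -0.0001]
unit -1 720 front x pct [-0.0002 -0.0001  0.      0.0001]
panel 1 427 front x pct [-0.0005 -0.0005 -0.0004 -0.0003]
unit 1 739 front x pct [-0.0002 -0.0001 -0.      0.0002]Traceback (most recent call last):
  File "<stdin>", line 3, in <module>
  File "h.py", line 21, in big
    k,L,S,C=cv2.connectedComponentsWithStats(m.astype(np.uint8)); return L==1+np.argmax(S[1:,4])
                                                                              ~~~~~~~~~^^^^^^^^^
    return _wrapfunc(a, 'argmax', axis=axis, out=out, **kwds)
    return bound(*args, **kwds)
ValueError: attempt to get argmax of an empty sequence
```

View pics/w14.png

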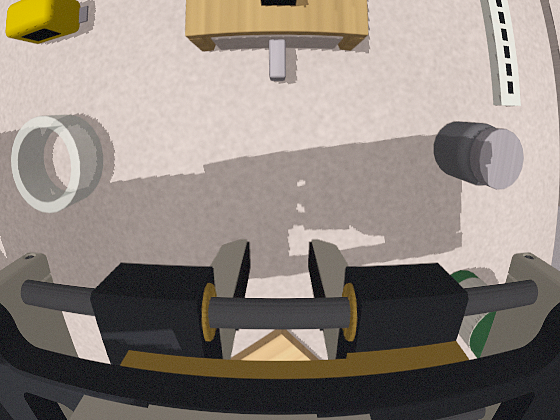

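The panel is flush with the unit's front to within about 0.3 mm (pull at (278,60)). I'll check the level once more, then hand in.

Run:
```python
from station import r
from h import *
P=r.camera_params("scene"); im,d=r.get_image("scene"); W=cloud(d,P["intrinsics"],P["camera_from_world"])
m=big(band(W,.085,.12,.5,.75,.13,.35)); q=rect(W[m]); print(m.sum(),q,np.median(W[m][:,2]))
if np.hypot(q[0][0]-616.3,q[0][1]-245.1)<8: print(r.sign_off())
```

```text
365 (array([616.3, 244.8]), array([ 29.3, 144.1]), 79.7) 0.09488887221571675
the job is handed in; nothing more can be done
None
```

The job is handed in: the spirit level lies flat within about 1 mm of the middle of the roof, and the drawer is fully home with its front flush to about 0.3 mm, never wedging, with the gripper clear and the other things untouched (about 21.5 s of the 72 s used).

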